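# Put the solvent away and shut the lapped cabinet doors

## Task

Put the small blue-banded solvent can back in the yellow steel cabinet, keeping it upright and standing it on the cabinet floor behind the sill, between the two containers already in there. Then shut the cabinet: first the left leaf with the stepped (rebated) edge, and only when that is fully home the right leaf with the metal flange, so that the flange laps over the left leaf's edge and both leaves sit fully home. Do not knock over or shove anything else, inside the cabinet or on the table.

Things in the scene. Friction and masses are not known exactly. Their poses are not given: they have to be found in the camera images.
- cabinet: Yellow steel bench-top cabinet, fixed, 170 deep (x) x 310 wide (y) x 320 mm high. Origin: centre of its underside, on the table. x points from the open front (plane x = -85 mm) to the back, y to the left seen from the robot, z up. Inside: x -77 to 79, y -147 to 147 mm. Two leaves on upright hinges at the front's outer edges open towards the robot; no latch.
- floor_mid (a point): Middle of the cabinet's inner floor, 18 mm above the table (cabinet x = 0, y = 0). Along the front edge of the floor a sill, 8 mm thick, rises to 30 mm above the table.
- roof_front (a point): Middle of the lower front edge of the cabinet's roof, 310 mm above the table in the front plane. The roof (solid bars front and back, slats between) is 10 mm thick and covers the whole cabinet.
- left_leaf (a joint): Angle (rad) of the left leaf: 0 = fully home, grows as it swings out towards the robot, up to 1.95. Leaf 16 mm thick, 8 to 316 mm above the table; full thickness from 2 to 137.5 mm from the hinge axis, then a bare steel rebated strip, its front set back 6 mm, to 155.5 mm. 0.5 kg; stiff hinge (about 0.14 N m) that stays where it is left.
- left_hinge (a point): Left leaf's upright hinge axis at table height (cabinet x = -86, y = +157 mm). The shut leaf's back lies in this axis's plane, its outer face 16 mm in front of it (towards -x of the cabinet).
- left_edge (a point): Top of the left leaf's outer face where its full thickness ends, 137.5 mm from the hinge axis, 316 mm above the table.
- right_leaf (a joint): Angle (rad) of the right leaf: 0 = fully home, grows as it swings out towards the robot, up to 1.95. Size and stiffness as the left, but full thickness to 155.5 mm from the axis, then a bright flange 3.5 mm thick, flush with the outer face, to 171.5 mm. Shut last, it laps over the left leaf's strip; shut first, it keeps the left leaf about 0.1 rad open.
- right_hinge (a point): Right leaf's upright hinge axis at table height (cabinet x = -86, y = -157 mm). The shut leaf's back lies in this axis's plane, its outer face 16 mm in front. A small steel pull stands 10 mm out of that face, 106 to 129 mm from the axis, 150 to 185 mm high (it need not be used).
- right_edge (a point): Top of the outer face of the right leaf at the free edge of its flange (171.5 mm from the hinge axis, 316 mm above the table).
- can: Small flat steel solvent can with a blue band, 64 (x) x 42 (y) x 115 mm high, with a red screw cap 24 mm wide and 14 mm high on top, 17 mm off centre towards +x. 0.18 to 0.34 kg. Starts standing on the table at the right. Origin: centre of its underside, z up.
- amber_jar: Amber glass jar, white lid, 58 mm wide, 80 mm high, standing in the cabinet near one side wall; may be at the left or the right. Origin: centre of its underside. Leave it.
- round_tin: Round steel tin, 60 mm wide, 85 mm high, standing in the cabinet near the other side wall. Origin: centre of its underside. Leave it.
- oil_tin: Large flat tin with a green band and red cap, 100 x 62 x 165 mm high (cap to 179), on the table right of the cabinet. Origin: centre of its underside. Leave it.
- lid_jar: Clear glass jar with a white lid, 72 mm wide, 92 mm high, on the table at the right. Origin: centre of its underside. Leave it.
- rinse_glass: Open green glass, 72 mm wide, 85 mm high, on the table at the right, beyond the can. Origin: centre of its underside. Leave it.
- brush_red: Artist's brush with a red handle, about 200 mm long (x), 9 mm high, lying between the can and the open right leaf. Leave it.

How it is judged:
By the outcome, as a careful person would: the job done as asked, in the order asked, and still so for the second after the job is handed in, with the robot touching nothing.
It also fails if it takes over 67 s, if anything falls off the work surface, if the arm or the gripper's body presses on something with over 40 N, if the wrist force passes 120 N, or if a joint passes its speed limit or range.

## Robot

A 7-joint arm with a two-finger parallel gripper is mounted at the origin on the work surface. World frame = base frame: x ahead of the robot, y to its left, z up, the work surface at z = 0. Lengths are in mm, angles in rad, forces in N, time in s.
With the tool pointing down it reaches from about 425 to 1025 mm from the base axis. Payload 9.4 kg.
Tool frame: the origin (TCP) lies on the centre line of the jaws, within the pads' length; the fingertips stand 8 mm ahead of it and the grasp point (between the pads) lies 11 mm behind it (bot.finger_overhang is the distance from the TCP to the fingertips, in mm); x points along the fingers, y is the direction in which the jaws open and shut, and the axes are right-handed (so a half turn about x gives the same grasp; the last joint's range is limited). The gripper opens to 93 mm and grips with 3 to 60 N. Pads are 15 mm wide; open, the fingers measure 128 mm over their backs; the gripper's body (75 mm by 188 mm) begins 65 mm behind the grasp point.
Start: joints at [-1.179, 0.599, -0.003, 1.599, 0.002, 0.943, -0.08], TCP at [327.571, 646.778, 226.618] pointing down, gripper open.
Joint ranges: [-2.57, 2.57], [-0.35, 1.97], [-1.29, 1.29], [0.11, 2.56], [-1.05, 4.19], [0.11, 1.86], [-2.63, 2.63]. Speed limits (rad/s): [2.22, 2.22, 3.01, 3.01, 3.14, 3.14, 3.14].

## Interface

Orientations are given as a unit quaternion [x, y, z, w].
In Python, from plant import bot gives the robot as it stands. The module is installed in compiled form; this text tells all that it offers.
- The arm moves only by the tool jog_arm, never from a script. Its argument "commands" is a list of rows, each a list of 3 entries, a list of its own where there are three numbers: the finger opening in mm, from 0 to 93, then the shift along the tool's x, y, z in mm, then the turn, a rotation vector about the tool's x, y, z in degrees. A call has 1 to 5 rows; each row is the pose to reach, as a shift and turn from the pose commanded when the call began, along the tool's axes at that moment; what a row does not reach only later rows make up. A row lasts 1/8 s, in which the tool goes at most 62.5 mm and 10.7 degrees, less where a joint would pass 70% of its speed; a pose out of reach is approached as far as the arm can. A call with a gripper value outside its range is refused whole. The fingers move at their own pace and stop on an object; "squeeze" is the grip in N (left out, the last holds). Time passes only in rows, so rows that repeat a pose let the fingers close. It gives the time, the measured TCP pose, the force and the opening at its end, in the units of the state.
- bot.observe(): the state, without advancing time (a new reading comes with each control period).
- bot.grab_frame(name): name is "side" or "top"; returns the picture (480x640x3 uint8, red, green, blue); there is no depth.
- bot.camera_params(name): a dict with "fx", "fy", "cx", "cy" (pixels), "rvec" (rotation vector, rad) and "tvec" (3), from world to camera coordinates, as OpenCV has them. Camera axes: x right, y down, z forward; pixel columns grow to the right and rows downward; lengths in mm; the calibration is good to about 2 mm. A picture is of the moment at which its call begins. camera_params takes no time and is no camera call.
- bot.finish_job(): hands the job in, once; it reports no verdict.
The state is a dict: "time": time; "q": joint angles; "joint_vel": joint speeds; "tau": joint torques, N m; "eef_pos": TCP position; "eef_rot": TCP orientation; "force": force on the tool from outside, world axes, zero at the start; "ft_torque": the same for the moment, N m; "gripper_width": opening from 0.0 (shut) to 1.0 (fully open).
Only numpy, scipy, OpenCV 4.12 (cv2) and the standard library are available. Lean on these libraries where they do the work, as an engineer would, in place of code of your own. Each camera call takes 0.05 s, during which the arm holds its last target. There are 200 camera calls.

## Working session

There is one attempt and no reset: what is moved stays moved. The work goes in short steps, Python scripts to look and compute and a tool call to move; the robot and the scene stay as the last step left them, time stands still between calls to the robot, and variables do not carry over. Pictures are saved under pics/ and viewed, about 8 in all and at most 12, crops included, and the job is handed in when it is done.

Besides the shell and the picture viewer there is one more tool, called after "Emit:" as name(argument=value, ...), one argument or row to a line, values as JSON. jog_arm: Moves the arm, as the interface text tells. Its arguments: {"type":"object","properties":{"commands":{"type":"array"},"squeeze":{"type":"number"}},"required":["commands"]}

```bash
mkdir -p pics
cat > h.py <<'E'
import numpy as np, cv2
from scipy.spatial.transform import Rotation as R
from plant import bot
def cam(n):
    p=bot.camera_params(n); K=np.array([[p['fx'],0,p['cx']],[0,p['fy'],p['cy']],[0,0,1.]])
    return K,np.array(p['rvec'],float),np.array(p['tvec'],float)
def proj(n,P):
    K,r,t=cam(n); return cv2.projectPoints(np.array(P,float).reshape(-1,1,3),r,t,K,None)[0].reshape(-1,2)
def unproj(n,uv,z):
    K,r,t=cam(n); Rm=R.from_rotvec(r).as_matrix(); c=-Rm.T@t
    d=Rm.T@np.linalg.inv(K)@np.array([*uv,1.]); return c+d*(z-c[2])/d[2]
def snap(n,f):
    im=bot.grab_frame(n); cv2.imwrite('pics/'+f,im[...,::-1]); return im
E
python3 - <<'E'
from h import *
np.set_printoptions(precision=3,suppress=True)
s=bot.observe()
for k in s: print(k,s[k])
for n in('side','top'):
    snap(n,n+'0.png'); K,r,t=cam(n); Rm=R.from_rotvec(r).as_matrix(); print(n,K[0,0],K[0,2],K[1,2],'c',-Rm.T@t,'axes',Rm)
print(R.from_quat(s['eef_rot']).as_matrix())
E
```

```text
time 0.0
q [-1.179  0.6   -0.003  1.6    0.002  0.943 -0.08 ]
joint_vel [ 0.     0.001 -0.001 -0.     0.    -0.001  0.001]
tau [ -0.    -76.505   1.498 -25.236  -0.052   0.017   0.   ]
eef_pos [327.379 646.372 225.77 ]
eef_rot [ 0.164  0.688 -0.165  0.688]
force [0.762 0.243 0.382]
ft_torque [ 0.016 -0.006  0.014]
gripper_width 1.0024771057972057
side 460.68439542911693 327.27623488843506 245.60853940078434 c [ 778.45  -314.414 1076.171] axes [[ 0.795  0.607  0.009]
 [ 0.578 -0.752 -0.316]
 [-0.185  0.256 -0.949]]
top 487.31246291442864 327.22941203669313 242.75449349021622 c [ 548.684  -57.659 1268.685] axes [[-0.011 -1.    -0.014]
 [-0.998  0.012 -0.062]
 [ 0.062  0.013 -0.998]]
[[-0.001  0.452  0.892]
 [-0.001  0.892 -0.452]
 [-1.    -0.001  0.   ]]
```

View pics/top0.png

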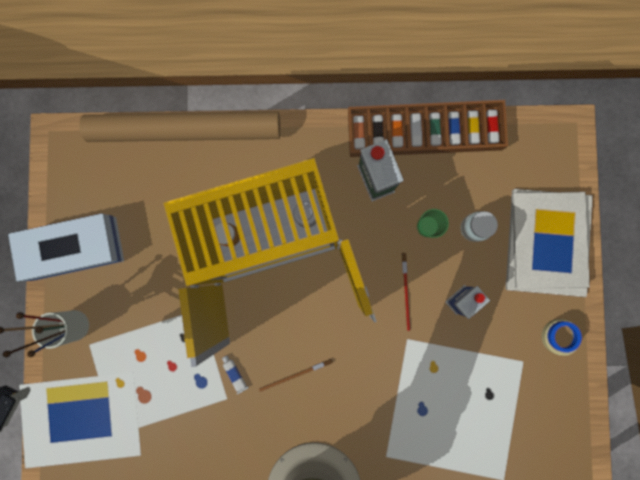

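View pics/side0.png

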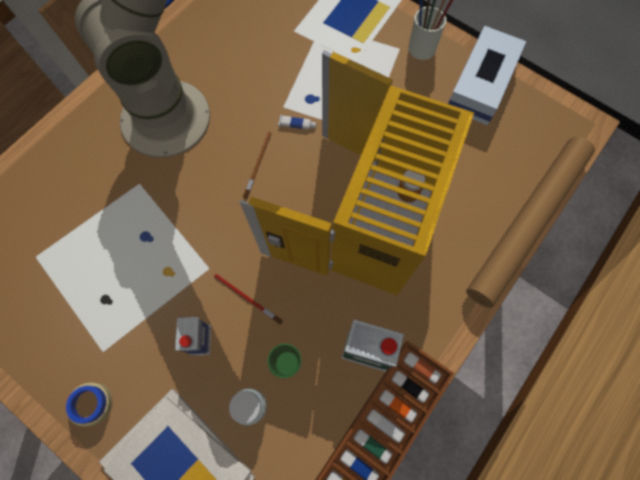

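Run:
```python
from h import *
def comp(f,o,a,sa,b,sb):
    im=cv2.imread('pics/'+f); c=np.zeros((600,800,3),np.uint8)
    def put(r,s,x0):
        x,y,w,h=r; z=cv2.resize(im[y:y+h,x:x+w],None,fx=s,fy=s,interpolation=cv2.INTER_CUBIC)
        z=cv2.convertScaleAbs(z,alpha=1.5,beta=10)
        for k in range(0,w,10): cv2.line(z,(int(k*s),0),(int(k*s),10 if (x+k)%50==0 else 4),(255,255,255),1)
        for k in range(0,h,10): cv2.line(z,(0,int(k*s)),(10 if (y+k)%50==0 else 4,int(k*s)),(255,255,255),1)
        c[:z.shape[0],x0:x0+z.shape[1]]=z
    put(a,sa,0); put(b,sb,int(a[2]*sa)+2); cv2.imwrite('pics/'+o,c)
comp('top0.png','topz.png',(160,150,220,220),2.7,(440,275,60,60),3.3)
comp('side0.png','sidez.png',(230,40,250,260),2.3,(165,305,55,60),4)
```

```text
(no output)
```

View pics/topz.png

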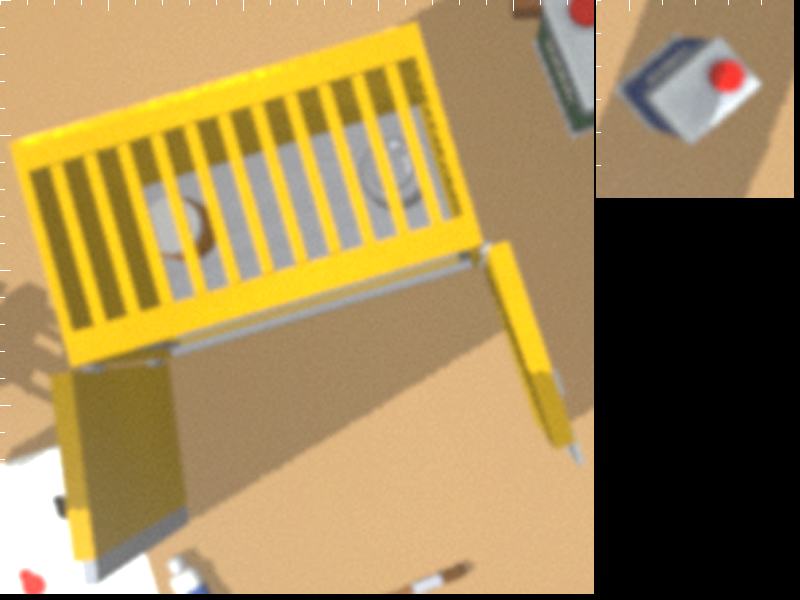

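View pics/sidez.png

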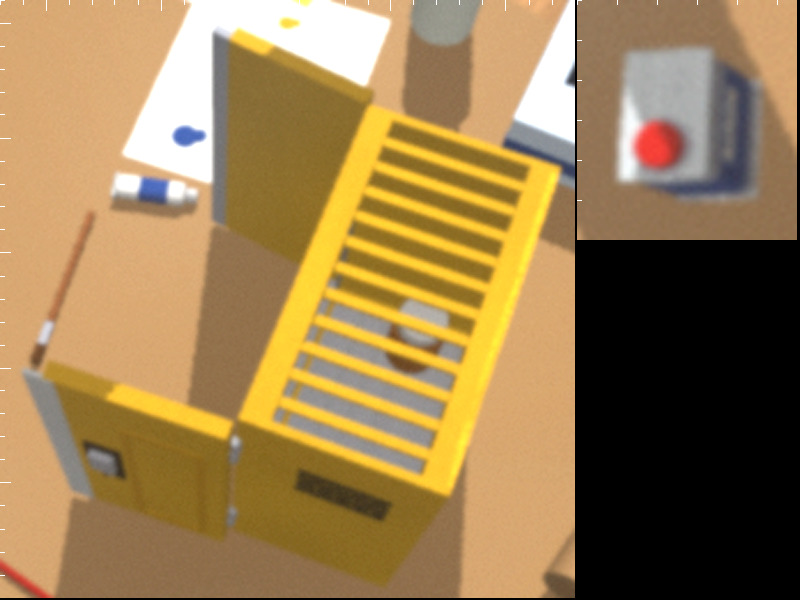

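```bash
cat > m.py <<'E'
from h import *
from scipy.optimize import least_squares
np.set_printoptions(precision=3,suppress=True)
def rot(a): return np.array([[np.cos(a),-np.sin(a)],[np.sin(a),np.cos(a)]])
def T(p,pts): pts=np.array(pts,float); return np.c_[pts[:,:2]@rot(p[2]).T+p[:2],pts[:,2]]
def fit(pts,obs,x0):
    def f(p): return np.concatenate([(proj(n,T(p,[pts[i]]))[0]-uv) for n,i,uv in obs])
    s=least_squares(f,x0,loss='soft_l1'); return s.x,f(s.x).reshape(-1,2)
E
python3 - <<'E'
from m import *
roof=[(85,155,320),(85,-155,320),(-85,-155,320),(-85,155,320)]
o=[('top',0,(164.4,203)),('top',1,(314.8,158.1)),('top',2,(338.5,240)),('top',3,(187,285.9)),
('side',0,(473.5,113.9)),('side',1,(425.7,254.3)),('side',2,(334.3,220.4)),('side',3,(393,84.8))]
c,r=fit(roof,o,[650,100,.26]); print('cab',c,np.rad2deg(c[2]));print(r.round(1).tolist())
can=[(32,21,115),(32,-21,115),(-32,-21,115),(-32,21,115),(17,0,129)]
o=[('top',0,(476.7,286.2)),('top',1,(490,300.8)),('top',2,(469.1,318.6)),('top',3,(456.1,304.4)),('top',4,(479.7,297.7)),
('side',1,(175,350.5)),('side',0,(198.5,349.5)),('side',3,(199,316.8)),('side',2,(176.8,317.5)),('side',4,(185,341.5))]
k,r=fit(can,o,[350,-410,-.85]); print('can',k,np.rad2deg(k[2]));print(r.round(1).tolist())
Ci=lambda P: rot(-c[2])@(P[:2]-c[:2])
for nm,n,uv,z in(('jar','top',(225.9,233.3),98),('jar','side',(414.8,180),98),('tin','top',(304.4,213.7),103)):
    P=unproj(n,uv,z); print(nm,P,Ci(P))
for nm,uv,n in(('L','top',0),('R','top',0)):pass
P=Ci(unproj('top',(188.5,357.4),316)); h=P-[-86,157]; print('L edge',P,np.hypot(*h), np.hypot(137.5,16), 'ang',(np.arctan2(h[0],-h[1])))
t0=np.arctan2(-16,137.5); a=-(np.arctan2(h[0],-h[1])-t0); print(a)
P=Ci(unproj('top',(375.2,321.1),316)); h=P-[-86,-157]; t0=np.arctan2(-16,171.5); print('R edge',P,np.hypot(*h),np.hypot(171.5,16), -(np.arctan2(h[0],h[1])-t0))
for nm,uv,z in(('glass',(432,223),85),('lidjar',(481,226),92),('oil cap',(377,153),179),('brush tip',(404,254),5),('brush end',(408,328),5)): print(nm,unproj('top',uv,z))
E
```

```text
cab [651.571 104.213   0.277] 15.862173236141055
[[-1.0, -0.6], [-0.5, -0.3], [0.4, 0.2], [-0.7, -0.4], [0.7, -1.8], [-0.5, 1.1], [-1.1, 1.0], [-2.5, -0.4]]
can [ 476.85  -382.685   74.534] 4270.457478604163
[[0.3, -0.0], [-0.9, -1.1], [-0.3, -0.8], [0.6, -0.2], [0.4, -0.2], [0.7, -1.0], [-2.0, -1.1], [-1.5, 0.3], [0.5, 0.7], [-0.5, -0.8]]
jar [647.046 202.201  98.   ] [22.43  95.494]
jar [652.582 204.57   98.   ] [28.403 96.259]
tin [691.581  11.644 103.   ] [ 13.185 -99.98 ]
L edge [-219.885  189.265] 137.71792350431105 138.42777900407128 ang -1.8072777003001586
1.6914350449491702
R edge [-255.375 -177.641] 170.62836835062666 172.2447386714613 1.5990365351381244
glass [ 666.966 -297.716   85.   ]
lidjar [ 657.479 -414.062   92.   ]
oil cap [ 818.248 -158.467  179.   ]
brush tip [ 595.291 -239.673    5.   ]
brush end [ 405.316 -245.899    5.   ]
```

Emit:
jog_arm(
  commands=[
    [60,[-60,0,0],[10,0,0]],
    [60,[-120,0,0],[20,0,0]],
    [60,[-180,0,0],[30,0,0]],
    [60,[-220,0,0],[40,0,0]],
  ],
)

```text
time: 0.6
eef_pos: [327.7, 646.8, 449.7]
eef_rot: [0.392, 0.589, -0.39, 0.589]
force: [0.4, 0.9, -0.4]
gripper_width: 0.659
```

```bash
cat > st.py <<'E'
from m import *
s=bot.observe(); M=R.from_quat(s['eef_rot']).as_matrix()
print('t',round(s['time'],2),'q',np.array(s['q']),'p',np.array(s['eef_pos']),'F',np.array(s['force']),'g',round(s['gripper_width']*93,1))
print('x',M[:,0],'y',M[:,1],'z',M[:,2],'tilt',np.rad2deg(np.arcsin(-M[2,0])).round(1),'psi',np.rad2deg(np.arctan2(M[1,0],M[0,0])).round(1))
open('log.txt','a').write(repr((list(map(float,s['q'])),list(map(float,s['eef_pos'])),list(map(float,s['eef_rot']))))+'\n')
E
python3 st.py
```

```text
t 0.6 q [-1.302  0.464  0.208  1.306 -0.094  1.378 -0.7  ] p [327.668 646.847 449.658] F [ 0.378  0.854 -0.421] g 61.3
x [ 0.001  0.002 -1.   ] y [0.922 0.388 0.002] z [ 0.388 -0.922 -0.002] tilt 89.9 psi 67.4
```

Emit:
jog_arm(
  commands=[
    [60,[0,4,60],[-10,0,0]],
    [60,[0,4,120],[-20,0,0]],
    [60,[0,4,180],[-30,0,0]],
    [60,[0,4,240],[-40,0,0]],
    [60,[0,4,300],[-50,0,0]],
  ],
)

```text
time: 1.23
eef_pos: [449.6, 370.4, 446.4]
eef_rot: [0.102, 0.7, -0.102, 0.7]
force: [0.2, 0.1, 0.2]
gripper_width: 0.647
```

Emit:
jog_arm(
  commands=[
    [60,[0,-44,44],[0,0,0]],
    [60,[0,-88,88],[0,0,0]],
    [60,[0,-132,132],[0,0,0]],
    [60,[0,-176,176],[0,0,0]],
  ],
)

```text
time: 1.72
eef_pos: [567.0, 151.1, 446.5]
eef_rot: [0.104, 0.7, -0.104, 0.699]
force: [0.4, 0.3, -0.1]
gripper_width: 0.646
```

```bash
python3 st.py
```

```text
t 1.73 q [-0.516  0.253  0.211  1.63  -0.055  1.264  0.982] p [567.016 151.122 446.525] F [ 0.371  0.325 -0.067] g 60.1
x [-0.  0. -1.] y [ 0.29   0.957 -0.   ] z [ 0.957 -0.29  -0.   ] tilt 90.0 psi 166.4
```

Emit:
jog_arm(
  commands=[
    [60,[0,-53,12],[0,0,0]],
    [60,[0,-106,24],[0,0,0]],
    [60,[0,-159,36],[0,0,0]],
    [60,[0,-212,48],[0,0,0]],
    [60,[0,-264,60],[0,0,0]],
  ],
)

```text
time: 2.35
eef_pos: [546.8, -118.7, 446.5]
eef_rot: [0.104, 0.7, -0.104, 0.699]
force: [0.6, 0.0, 0.0]
gripper_width: 0.645
```

```bash
python3 st.py
```

```text
t 2.35 q [-0.158  0.214  0.345  1.691 -0.076  1.249  1.48 ] p [ 546.815 -118.724  446.513] F [0.609 0.014 0.021] g 60.0
x [-0.  0. -1.] y [0.29  0.957 0.   ] z [ 0.957 -0.29  -0.   ] tilt 90.0 psi 140.0
```

```bash
cat > kin.py <<'E'
from m import *
Z=lambda a:R.from_rotvec([0,0,-a]); Y=lambda a:R.from_rotvec([0,a,0])
def fk(q,g):
    h,a,b,t,d2,d4,d6,e=g   # lateral y offsets, elbow x offset e
    A=Z(q[0])*Y(q[1])*Z(q[2]); B=A*Y(q[3])*Z(q[4]); C=B*Y(q[5])*Z(q[6])
    return A.apply([e,d2,a])+B.apply([-e,d4,b])+C.apply([0,d6*0,t])+[0,0,h]+(B*Y(q[5])).apply([0,d6,0]),C
D=[([-1.179,.6,-.003,1.6,.002,.943,-.08],[327.379,646.372,225.77],[.164,.688,-.165,.688])]+[eval(l) for l in open('log.txt')]
Q0=[R.from_quat(d[2]).as_matrix().T@fk(d[0],np.ones(8))[1].as_matrix() for d in D]
if __name__=='__main__':
    for m in Q0: print(m.round(2).tolist())
    f=lambda g:np.concatenate([(fk(d[0],g)[0]-d[1]) for d in D]+[1e-3*(g-g0)])
    g0=np.array([360,450,450,250,0,0,0,0.])
    s=least_squares(f,g0,x_scale=100); print(s.x,f(s.x)[:3*len(D)].reshape(-1,3))
E
python3 kin.py
```

```text
[[-0.0, -0.0, 1.0], [-1.0, -0.0, -0.0], [0.0, -1.0, -0.0]]
[[-0.0, -0.0, 1.0], [-1.0, 0.0, -0.0], [-0.0, -1.0, -0.0]]
[[0.0, -0.0, 1.0], [-1.0, 0.0, 0.0], [-0.0, -1.0, -0.0]]
[[0.0, 0.0, 1.0], [-1.0, 0.0, 0.0], [-0.0, -1.0, 0.0]]
[1148.91   627.338  450.145 1177.348   -5.116  -25.111  -24.682    4.501] [[-1.876  1.491 -0.268]
 [ 0.465 -0.629  0.763]
 [ 1.387  0.41   0.015]
 [-2.126 -1.184 -0.511]]
```

Emit:
jog_arm(
  commands=[
    [60,[0,-20,0],[0,-8,0]],
    [60,[0,-40,0],[0,-16,0]],
    [60,[0,-60,0],[0,-24,0]],
    [60,[0,-80,0],[0,-32,0]],
    [60,[0,-100,0],[0,-40,0]],
  ],
)

```text
time: 2.98
eef_pos: [517.7, -213.1, 447.1]
eef_rot: [0.062, 0.416, -0.133, 0.898]
force: [0.4, -1.5, -1.1]
gripper_width: 0.646
```

```bash
python3 st.py; python3 kin.py | tail -5
```

```text
t 2.98 q [-0.124 -0.082  0.381  2.189  0.149  0.329  1.42 ] p [ 517.72  -213.13   447.088] F [ 0.433 -1.489 -1.13 ] g 60.1
x [ 0.619 -0.187 -0.763] y [0.29  0.957 0.001] z [ 0.73  -0.221  0.647] tilt 49.7 psi -16.8
[297.91  630.499 456.316 324.343  -8.74  -23.414 -22.981  -0.842] [[-1.445  1.763 -0.594]
 [ 0.263 -0.919  1.855]
 [ 1.458  0.295 -0.378]
 [-2.318 -1.269 -1.104]
 [ 0.077  0.519  0.221]]
```

```bash
cat > ik.py <<'E'
from kin import *
G=np.array([297.91,630.5,456.3,324.3,-8.7,-23.4,-23,-.8])
lo=np.array([-2.57,-.35,-1.29,.11,-1.05,.11,-2.63]);hi=np.array([2.57,1.97,1.29,2.56,4.19,1.86,2.63])
CAB=np.array([651.57,104.21,.2768]); CAN=np.array([476.85,-382.7,np.deg2rad(-49.54)])
C0=Q0[0]
def Rt(psi,tau):
    x=np.array([np.cos(tau)*np.cos(psi),np.cos(tau)*np.sin(psi),-np.sin(tau)]);y=np.array([-np.sin(psi),np.cos(psi),0]);return np.c_[x,y,np.cross(x,y)]
def ik(p,M,q0,n=1,reg=1e-3):
    def f(q):
        pp,C=fk(q,G); return np.r_[(pp-p)/100,(R.from_matrix(C.as_matrix()@C0.T@M.T)).as_rotvec(),reg*(q-q0)]
    best=None
    for i in range(n):
        s=np.clip(q0 if i==0 else np.random.uniform(lo,hi),lo+1e-3,hi-1e-3)
        r=least_squares(f,s,bounds=(lo,hi)); e=np.linalg.norm(f(r.x)[:6])
        c=e*100+.02*np.linalg.norm(r.x-q0)
        if best is None or c<best[0]: best=(c,e,r.x)
    return best[2],best[1]
def canpose(base,tau,gx=-8,gz=85):   # base: x,y,psi,z of can underside -> TCP
    M=Rt(base[2],tau); g=np.array([base[0]+gx*np.cos(base[2]),base[1]+gx*np.sin(base[2]),base[3]+gz]); return g+11*M[:,0],M
def cabw(x,y): return CAB[:2]+rot(CAB[2])@np.array([x,y])
E
python3 - <<'E'
from ik import *
np.random.seed(0)
q=np.array(D[-1][0]); 
for tau in (35,45,50,55,60):
    t=np.deg2rad(tau)
    b=[*CAN,0]; pc=[*cabw(-15,-1.5),CAB[2],19]
    for nm,bb in(('grasp',b),('place',pc)):
        p,M=canpose(bb,t); a,e=ik(p,M,q,12); print(tau,nm,p,a,'err',round(e,4))
E
```

```text
35 grasp [ 477.506 -383.469   78.691] [ 0.358  0.888  0.399  2.56   3.123  1.184 -1.953] err 0.0
35 place [638.523  98.944  97.691] [ 0.689  1.315 -1.136  2.53   2.796  1.305 -0.374] err 0.0
45 grasp [ 476.706 -382.531   77.222] [ 1.158  0.96  -0.78   2.543  2.534  1.217 -0.997] err 0.0
45 place [637.338  98.607  96.222] [ 0.672  1.151 -1.145  2.475  2.537  1.09  -0.369] err 0.0
50 grasp [ 476.247 -381.993   76.574] [ 1.184  0.91  -0.81   2.506  2.435  1.072 -0.923] err 0.0
50 place [636.657  98.414  95.574] [ 0.654  1.065 -1.122  2.437  2.412  0.966 -0.345] err 0.0
55 grasp [ 475.753 -381.414   75.989] [ 1.193  0.858 -0.81   2.464  2.33   0.924 -0.845] err 0.0
55 place [635.925  98.206  94.989] [ 0.622  0.974 -1.073  2.395  2.286  0.832 -0.307] err 0.0
60 grasp [ 475.228 -380.798   75.474] [ 1.178  0.8   -0.774  2.419  2.216  0.77  -0.759] err 0.0
60 place [635.146  97.985  94.474] [ 0.566  0.876 -0.986  2.348  2.152  0.681 -0.251] err 0.0
```

```bash
cat > rows.py <<'E'
from ik import *
def rows(poses,g,start=None):
    """split poses [(p,M)...] in calls of 5; each relative to the pose at call begin"""
    s=bot.observe(); p0,M0=(np.array(s['eef_pos']),R.from_quat(s['eef_rot']).as_matrix()) if start is None else start
    for i in range(0,len(poses),5):
        L=[]
        for p,M in poses[i:i+5]:
            L.append([g,(M0.T@(p-p0)).round(0).astype(int).tolist(),np.rad2deg(R.from_matrix(M0.T@M).as_rotvec()).round(1).tolist()])
        print(L); p0,M0=poses[min(i+4,len(poses)-1)]
def jpose(q): p,C=fk(q,G); return p,C.as_matrix()@C0.T
E
python3 - <<'E'
from rows import *
q=np.array(bot.observe()['q']); t=np.deg2rad(50)
p,M=canpose([*CAN,0],t); ps=p-130*M[:,0]
gg=np.array([.5,.8,.4,2.4,2.9,.6,-1.4])
a,e=ik(ps,M,gg,1,1e-2); print('standoff',ps,a,e)
a2,e2=ik(p,M,a,1,1e-2); print('grasp',p,a2,e2)
p3,M3=canpose([*cabw(-15,-1.5),CAB[2],19],t); a3,e3=ik(p3,M3,a2+[-.8,0,0,0,0,0,0],1,1e-2); print('place',p3,a3,e3)
N=15; P=[]
for k in range(1,N+1):
    u=k/N; qq=q+(a-q)*u; qq[5]+=.25*np.sin(np.pi*u); P.append(jpose(qq))
    if k%3==0: print(k,qq,P[-1][0],P[-1][1][:,0])
print('model vs meas', jpose(q)[0]-bot.observe()['eef_pos'])
rows(P,72)
E
```

```text
standoff [ 422.022 -318.414  176.159] [ 0.274  0.426  0.461  2.56   3.219  0.492 -1.883] 0.000705432575885442
grasp [ 476.247 -381.993   76.574] [ 0.396  0.71   0.381  2.429  3.271  0.653 -1.961] 5.0989924054587957e-05
place [636.657  98.414  95.574] [-0.208  0.66   0.254  2.318  3.683  0.593 -1.923] 0.00013006930850204012
3 [-0.045  0.019  0.397  2.263  0.763  0.509  0.76 ] [ 433.396 -320.478  384.698] [ 0.288 -0.471 -0.834]
6 [0.035 0.121 0.413 2.337 1.377 0.632 0.099] [ 395.142 -412.775  387.797] [ 0.123 -0.737 -0.664]
9 [ 0.114  0.223  0.429  2.411  1.991  0.665 -0.562] [ 424.536 -444.522  378.719] [ 0.217 -0.839 -0.499]
12 [ 0.194  0.325  0.445  2.486  2.605  0.607 -1.223] [ 459.056 -405.665  298.827] [ 0.395 -0.736 -0.55 ]
15 [ 0.274  0.426  0.461  2.56   3.219  0.492 -1.883] [ 422.039 -318.427  176.166] [ 0.417 -0.489 -0.766]
model vs meas [0.109 0.552 0.304]
[[72, [11, -40, -33], [2.5, 5.6, -6.7]], [72, [16, -84, -60], [4.8, 9.7, -14.4]], [72, [15, -127, -78], [6.9, 12.0, -22.6]], [72, [12, -167, -88], [8.5, 12.2, -30.6]], [72, [8, -201, -89], [9.6, 10.5, -37.7]]]
[[72, [13, -20, 10], [2.2, -3.2, -5.2]], [72, [24, -30, 23], [4.1, -7.3, -8.4]], [72, [34, -28, 34], [5.8, -11.6, -9.4]], [72, [45, -16, 41], [7.3, -15.4, -8.2]], [72, [57, 6, 39], [8.6, -18.0, -5.1]]]
[[72, [6, 26, -18], [2.0, -0.5, 4.2]], [72, [8, 54, -48], [4.1, 1.0, 9.0]], [72, [6, 79, -88], [6.2, 4.5, 13.7]], [72, [-2, 99, -136], [8.3, 9.8, 17.8]], [72, [-14, 111, -190], [10.3, 16.4, 20.8]]]
```

Emit:
jog_arm(
  commands=[
    [72,[11,-40,-33],[2.5,5.6,-6.7]],
    [72,[16,-84,-60],[4.8,9.7,-14.4]],
    [72,[15,-127,-78],[6.9,12.0,-22.6]],
    [72,[12,-167,-88],[8.5,12.2,-30.6]],
    [72,[8,-201,-89],[9.6,10.5,-37.7]],
  ],
)

```text
time: 3.6
eef_pos: [398.9, -388.0, 383.3]
eef_rot: [0.008, 0.481, -0.444, 0.755]
force: [1.3, -0.6, -0.2]
gripper_width: 0.776
```

```bash
python3 st.py
```

```text
t 3.6 q [0.025 0.09  0.304 2.237 1.067 0.698 0.38 ] p [ 398.932 -387.998  383.321] F [ 1.262 -0.556 -0.175] g 72.2
x [ 0.142 -0.663 -0.735] y [ 0.679  0.605 -0.415] z [ 0.72  -0.44   0.536] tilt 47.3 psi -78.0
```

Tracks the joint plan well. Continue.

Emit:
jog_arm(
  commands=[
    [72,[13,-20,10],[2.2,-3.2,-5.2]],
    [72,[24,-30,23],[4.1,-7.3,-8.4]],
    [72,[34,-28,34],[5.8,-11.6,-9.4]],
    [72,[45,-16,41],[7.3,-15.4,-8.2]],
    [72,[57,6,39],[8.6,-18.0,-5.1]],
  ],
)

```text
time: 4.22
eef_pos: [440.9, -437.7, 359.2]
eef_rot: [-0.025, 0.323, -0.505, 0.8]
force: [-0.1, 0.5, 0.7]
gripper_width: 0.775
```

```bash
python3 st.py; python3 kin.py | tail -7
python3 - <<'E'
from rows import *
s=bot.observe(); q=np.array(s['q']); t=np.deg2rad(50)
p,M=canpose([*CAN,0],t); ps=p-130*M[:,0]
N=6; p0=np.array(s['eef_pos']); R0=R.from_quat(s['eef_rot']); d=(R0.inv()*R.from_matrix(M)).as_rotvec()
P=[(p0+(ps-p0)*k/N,(R0*R.from_rotvec(d*k/N)).as_matrix()) for k in range(1,N+1)]
for k in P: print(k[0],k[1][:,0])
rows(P,72)
E
```

```text
t 4.22 q [ 0.052  0.268  0.306  2.39   1.905  0.741 -0.632] p [ 440.938 -437.691  359.163] F [-0.095  0.478  0.674] g 72.1
x [ 0.281 -0.825 -0.491] y [ 0.793  0.488 -0.366] z [ 0.541 -0.287  0.791] tilt 29.4 psi -71.2
[298.289 638.144 449.925 336.643 -51.422  -1.972  -1.929   0.767] [[-0.743  2.942 -2.122]
 [-0.497 -0.965  2.796]
 [-0.04   0.154  0.409]
 [-3.618 -0.465  0.742]
 [ 0.878 -0.655 -1.785]
 [ 0.585 -1.156 -0.036]
 [-0.608  1.098 -0.003]]
[ 437.785 -417.812  328.662] [ 0.303 -0.779 -0.549]
[ 434.632 -397.932  298.162] [ 0.326 -0.729 -0.602]
[ 431.48  -378.052  267.661] [ 0.349 -0.675 -0.65 ]
[ 428.327 -358.173  237.161] [ 0.372 -0.616 -0.694]
[ 425.175 -338.293  206.66 ] [ 0.395 -0.554 -0.733]
[ 422.022 -318.414  176.159] [ 0.417 -0.489 -0.766]
[[72, [-2, 18, -32], [1.7, 2.7, 3.5]], [72, [-5, 37, -63], [3.5, 5.4, 6.9]], [72, [-7, 55, -95], [5.2, 8.1, 10.4]], [72, [-9, 73, -126], [7.0, 10.8, 13.8]], [72, [-11, 92, -158], [8.7, 13.5, 17.3]]]
[[72, [10, 12, -33], [1.7, 2.7, 3.5]]]
```

Emit:
jog_arm(
  commands=[
    [72,[-2,18,-32],[1.7,2.7,3.5]],
    [72,[-5,37,-63],[3.5,5.4,6.9]],
    [72,[-7,55,-95],[5.2,8.1,10.4]],
    [72,[-9,73,-126],[7.0,10.8,13.8]],
    [72,[-11,92,-158],[8.7,13.5,17.3]],
  ],
)

```text
time: 4.85
eef_pos: [424.8, -337.6, 205.8]
eef_rot: [0.144, 0.376, -0.402, 0.822]
force: [-0.0, -0.4, -0.9]
gripper_width: 0.776
```

Emit:
jog_arm(
  commands=[
    [72,[10,12,-33],[1.7,2.7,3.5]],
    [72,[10,12,-33],[1.7,2.7,3.5]],
  ],
)

```text
time: 5.1
eef_pos: [425.6, -324.7, 174.3]
eef_rot: [0.157, 0.39, -0.386, 0.821]
force: [-0.2, 0.1, -1.3]
gripper_width: 0.775
```

```bash
python3 st.py
python3 - <<'E'
from rows import *
a=snap('top','t1.png')[200:400,380:580]; b=snap('side','s1.png')[230:430,100:300]
im=np.hstack([cv2.resize(x,None,fx=2,fy=2,interpolation=cv2.INTER_CUBIC) for x in(a,b)])
cv2.imwrite('pics/v1.png',cv2.convertScaleAbs(im,alpha=1.4)[...,::-1])
t=np.deg2rad(50); p,M=canpose([*CAN,0],t); print(p)
rows([(p-60*M[:,0],M),(p,M)],72)
E
```

```text
t 5.1 q [ 0.763  0.495 -0.622  2.559  2.125  0.811 -1.052] p [ 425.605 -324.707  174.337] F [-0.212  0.058 -1.295] g 72.1
x [ 0.398 -0.512 -0.761] y [ 0.756  0.653 -0.043] z [ 0.519 -0.558  0.647] tilt 49.6 psi -52.1
[ 476.247 -381.993   76.574]
[[72, [64, 5, -3], [1.6, 0.2, 1.7]], [72, [124, 7, -4], [1.6, 0.2, 1.7]]]
```

View pics/v1.png

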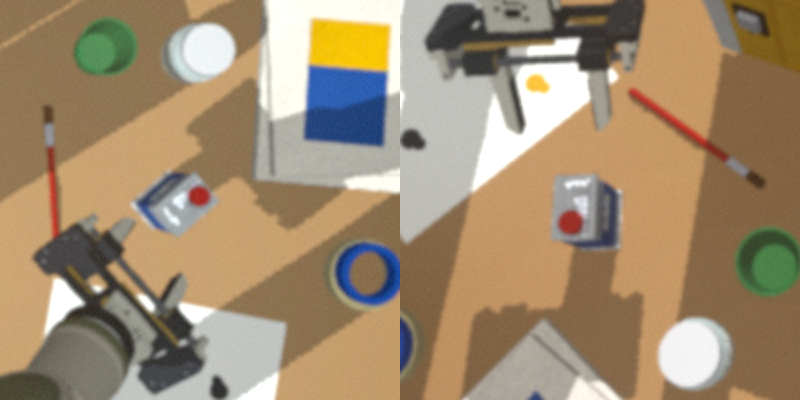

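Emit:
jog_arm(
  commands=[
    [72,[35,3,-2],[1.6,0.2,1.7]],
    [72,[65,5,-3],[1.6,0.2,1.7]],
    [72,[95,6,-4],[1.6,0.2,1.7]],
    [72,[115,7,-4],[1.6,0.2,1.7]],
    [72,[124,7,-4],[1.6,0.2,1.7]],
  ],
)

```text
time: 5.82
eef_pos: [477.9, -382.8, 76.7]
eef_rot: [0.173, 0.384, -0.38, 0.824]
force: [-0.2, -0.6, 0.6]
gripper_width: 0.775
```

```bash
python3 st.py
python3 - <<'E'
from rows import *
a=snap('top','t2.png')[220:370,400:550]; b=snap('side','s2.png')[250:400,120:270]
im=np.hstack([cv2.resize(x,None,fx=2.6,fy=2.6,interpolation=cv2.INTER_CUBIC) for x in(a,b)])
cv2.imwrite('pics/v2.png',cv2.convertScaleAbs(im,alpha=1.4)[...,::-1])
t=np.deg2rad(50); p,M=canpose([*CAN,0],t); rows([(p,M)],72)
E
```

```text
t 5.83 q [ 0.828  0.769 -0.579  2.454  2.357  0.931 -1.121] p [ 477.852 -382.756   76.66 ] F [-0.214 -0.638  0.592] g 72.0
x [ 0.417 -0.493 -0.764] y [ 0.758  0.652 -0.007] z [ 0.501 -0.576  0.645] tilt 49.8 psi -49.8
[[72, [0, -1, -1], [0.4, 0.2, 0.1]]]
```

View pics/v2.png

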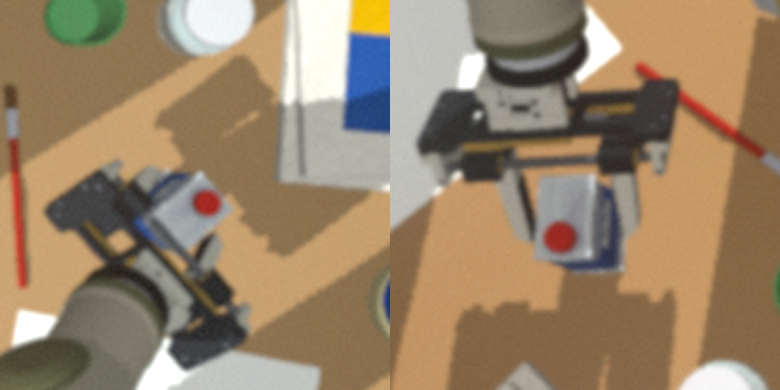

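Emit:
jog_arm(
  commands=[
    [72,[0,-1,-1],[0.4,0.2,0.1]],
    [30,[0,-1,-1],[0.4,0.2,0.1]],
    [30,[0,-1,-1],[0.4,0.2,0.1]],
    [30,[0,-1,-1],[0.4,0.2,0.1]],
    [30,[0,-1,-1],[0.4,0.2,0.1]],
  ],
  squeeze=30,
)

```text
time: 6.55
eef_pos: [476.3, -382.4, 77.2]
eef_rot: [0.178, 0.383, -0.38, 0.823]
force: [-0.9, 0.2, 2.2]
gripper_width: 0.454
```

```bash
python3 st.py
```

```text
t 6.55 q [ 0.839  0.768 -0.59   2.456  2.357  0.93  -1.124] p [ 476.26  -382.369   77.211] F [-0.91   0.203  2.233] g 42.2
x [ 0.418 -0.489 -0.766] y [0.762 0.648 0.002] z [ 0.495 -0.584  0.643] tilt 50.0 psi -49.5
```

```bash
cat > path.py <<'E'
from rows import *
G=np.array([298.289,638.144,449.925,336.643,-51.422,-1.972,-1.929,.767])
import ik; ik.G=G
def canxy(x,y,psi,z,tau=50): return canpose([x,y,psi,z],np.deg2rad(tau))
E
python3 - <<'E'
from path import *
q=np.array(bot.observe()['q']); c0=np.array([476.8,-382.7,np.deg2rad(-49.5),0.])
e1=cabw(-150,-1.5); W=[c0,c0+[-25,30,0,180],[470,-240,np.deg2rad(-25),350],[*e1,CAB[2],350],[*e1,CAB[2],48],[*cabw(-15,-1.5),CAB[2],48],[*cabw(-15,-1.5),CAB[2],19]]
for a,b in zip(W,W[1:]):
    a,b=np.array(a),np.array(b)
    for k in range(1,7):
        w=a+(b-a)*k/6; p,M=canxy(*w); q,e=ik.ik(p,M,q,1,1e-2)
        if k%3==0: print(w.round(1),p.round(0),np.hypot(*p[:2]).round(0),q,round(e,3))
E
```

```text
[ 464.3 -367.7   -0.9   90. ] [ 464. -367.  167.] 591.0 [ 0.858  0.497 -0.579  2.48   2.218  0.697 -1.018] 0.0
[ 451.8 -352.7   -0.9  180. ] [ 451. -352.  257.] 572.0 [ 0.815  0.257 -0.497  2.435  1.936  0.462 -0.748] 0.0
[ 460.9 -296.4   -0.7  265. ] [ 460. -296.  342.] 547.0 [ 0.806  0.045 -0.461  2.38   1.372  0.214 -0.019] 0.001
[ 470.  -240.    -0.4  350. ] [ 469. -240.  427.] 527.0 [ 0.462 -0.109 -0.127  2.269  0.19   0.291  1.304] 0.0
[488.8 -89.1  -0.1 350. ] [488. -89. 427.] 496.0 [ 0.156 -0.16  -0.079  2.307 -0.028  0.297  1.589] 0.0
[507.7  61.8   0.3 350. ] [507.  62. 427.] 511.0 [-0.13  -0.13  -0.055  2.282 -0.218  0.301  1.846] 0.0
[507.7  61.8   0.3 199. ] [507.  62. 276.] 511.0 [-0.278  0.119  0.112  2.407 -0.98   0.11   2.63 ] 0.144
[507.7  61.8   0.3  48. ] [507.  62. 125.] 511.0 [-0.095  0.433 -0.069  2.36  -0.943  0.11   2.63 ] 0.416
[572.6  80.2   0.3  48. ] [572.  80. 125.] 577.0 [-0.177  0.485 -0.002  2.26  -0.977  0.11   2.63 ] 0.366
[637.6  98.7   0.3  48. ] [637.  98. 125.] 644.0 [-0.229  0.539  0.04   2.157 -1.002  0.11   2.63 ] 0.314
[637.6  98.7   0.3  33.5] [637.  98. 110.] 644.0 [-0.223  0.564  0.035  2.15  -1.001  0.11   2.63 ] 0.333
[637.6  98.7   0.3  19. ] [637.  98.  96.] 644.0 [-0.218  0.589  0.029  2.143 -0.999  0.11   2.63 ] 0.352
```

```bash
cat > sim.py <<'E'
from path import *
d=np.deg2rad
c0=np.array([476.8,-382.7,d(-49.5),0.]); cy=-1.5
def cw(x,psi,z): return [*cabw(x,cy),d(psi),z]
A=np.rad2deg(CAB[2])
W=[c0,[460,-365,d(-50),120],[455,-330,d(-55),230],[465,-260,d(-50),350],cw(-150,-35,350),cw(-150,-25,250),cw(-145,A,195),cw(-120,A,145),cw(-80,A,65),cw(-45,A,48),cw(-15,A,48),cw(-15,A,19)]
W=np.array(W,float)
def seg(a,b,n): return [a+(b-a)*k/n for k in range(1,n+1)]
def sim(q,W,i0=0,pr=1):
    for i,(a,b) in enumerate(zip(W,W[1:])):
        for w in seg(a,b,8):
            p,M=canxy(*w); q,e=ik.ik(p,M,q,1,1e-2)
        if pr: print(i+1,p.round(0),np.hypot(*p[:2]).round(0),q,round(e,3))
E
python3 - <<'E'
from sim import *
sim(np.array(bot.observe()['q']),W)
E
```

```text
1 [ 459. -364.  197.] 586.0 [ 0.848  0.416 -0.557  2.467  2.14   0.618 -0.954] 0.0
2 [ 454. -329.  307.] 561.0 [ 0.722  0.156 -0.492  2.374  1.482  0.504 -0.449] 0.0
3 [ 464. -259.  427.] 532.0 [ 0.687 -0.067 -0.528  2.232  0.822  0.568  0.231] 0.0
4 [507.  62. 427.] 511.0 [ 0.34   0.003 -0.999  2.171  0.867  0.94  -0.22 ] 0.0
5 [507.  62. 327.] 511.0 [ 0.3    0.129 -1.006  2.377  1.222  0.784 -0.506] 0.0
6 [512.  63. 272.] 515.0 [ 0.81   0.231 -1.165  2.525  2.306  0.279 -0.668] 0.0
7 [536.  70. 222.] 540.0 [ 0.653  0.416 -1.103  2.541  2.296  0.498 -0.644] 0.0
8 [574.  81. 142.] 580.0 [ 0.518  0.679 -1.032  2.527  2.368  0.753 -0.64 ] 0.0
9 [608.  90. 125.] 614.0 [ 0.483  0.733 -0.994  2.461  2.368  0.755 -0.601] 0.0
10 [637.  98. 125.] 644.0 [ 0.461  0.739 -0.967  2.397  2.343  0.713 -0.559] 0.0
11 [637.  98.  96.] 644.0 [ 0.449  0.812 -0.959  2.407  2.392  0.784 -0.576] 0.0
```

```bash
cat >> sim.py <<'E'
def emit(i,j,g=30,v=42,start=None):
    P=[]
    for a,b in zip(W[i:j],W[i+1:j+1]):
        n=int(np.ceil(max(np.hypot(np.hypot(*(b-a)[:2]),b[3]-a[3])/v,np.rad2deg(abs(b[2]-a[2]))/8)))
        P+=[canxy(*w) for w in seg(a,b,n)]
    rows(P,g,start)
E
python3 - <<'E'
from sim import *
emit(0,3)
E
```

```text
[[30, [-36, 0, 19], [-0.0, 0.0, -0.1]], [30, [-71, -1, 38], [0.1, 0.0, -0.2]], [30, [-107, -1, 58], [0.2, 0.0, -0.3]], [30, [-142, 5, 74], [1.5, 0.0, -1.4]], [30, [-176, 12, 90], [2.8, 0.0, -2.5]]]
[[30, [-35, 6, 16], [1.3, -0.0, -1.1]], [30, [-66, 18, 25], [0.3, 0.0, -0.3]], [30, [-97, 31, 35], [-0.6, -0.0, 0.5]], [30, [-128, 43, 45], [-1.6, -0.0, 1.3]], [30, [-159, 55, 54], [-2.6, -0.0, 2.1]]]
```

Emit:
jog_arm(
  commands=[
    [30,[-36,0,19],[0,0,-0.1]],
    [30,[-71,-1,38],[0.1,0,-0.2]],
    [30,[-107,-1,58],[0.2,0,-0.3]],
    [30,[-142,5,74],[1.5,0,-1.4]],
    [30,[-176,12,90],[2.8,0,-2.5]],
  ],
)

```text
time: 7.18
eef_pos: [455.9, -340.4, 270.7]
eef_rot: [0.19, 0.378, -0.407, 0.81]
force: [-0.4, 0.1, -2.1]
gripper_width: 0.45
```

Emit:
jog_arm(
  commands=[
    [30,[-35,6,16],[1.3,0,-1.1]],
    [30,[-66,18,25],[0.3,0,-0.3]],
    [30,[-97,31,35],[-0.6,0,0.5]],
    [30,[-128,43,45],[-1.6,0,1.3]],
    [30,[-159,55,54],[-2.6,0,2.1]],
  ],
)

```text
time: 7.8
eef_pos: [463.7, -258.5, 426.6]
eef_rot: [0.178, 0.384, -0.383, 0.821]
force: [-0.1, -0.5, -2.6]
gripper_width: 0.452
```

```bash
python3 st.py
python3 - <<'E'
from sim import *
q=np.array(bot.observe()['q']); sim(q,W[3:])
emit(3,5)
E
```

```text
t 7.8 q [ 0.643 -0.023 -0.502  2.192  0.855  0.592  0.201] p [ 463.714 -258.457  426.581] F [-0.135 -0.526 -2.635] g 42.0
x [ 0.412 -0.492 -0.767] y [ 0.766  0.643 -0.002] z [ 0.494 -0.586  0.642] tilt 50.1 psi -50.1
1 [507.  62. 427.] 511.0 [ 0.296  0.003 -0.954  2.171  0.867  0.94  -0.22 ] 0.0
2 [507.  62. 327.] 511.0 [ 0.261  0.124 -0.961  2.377  1.22   0.774 -0.503] 0.0
3 [512.  63. 272.] 515.0 [ 0.787  0.224 -1.133  2.525  2.344  0.271 -0.705] 0.0
4 [536.  70. 222.] 540.0 [ 0.632  0.405 -1.07   2.541  2.327  0.486 -0.675] 0.0
5 [574.  81. 142.] 580.0 [ 0.501  0.667 -1.002  2.527  2.392  0.74  -0.667] 0.0
6 [608.  90. 125.] 614.0 [ 0.466  0.721 -0.964  2.461  2.391  0.741 -0.628] 0.0
7 [637.  98. 125.] 644.0 [ 0.443  0.727 -0.937  2.396  2.365  0.698 -0.587] 0.0
8 [637.  98.  96.] 644.0 [ 0.432  0.8   -0.931  2.406  2.413  0.77  -0.603] 0.0
[[30, [-17, 30, -20], [-1.3, -0.1, 1.3]], [30, [-35, 60, -41], [-2.8, -0.1, 2.5]], [30, [-52, 90, -62], [-4.2, -0.1, 3.7]], [30, [-70, 120, -83], [-5.7, -0.1, 4.9]], [30, [-87, 150, -104], [-7.1, -0.1, 6.1]]]
[[30, [-14, 34, -17], [-1.4, -0.0, 1.2]], [30, [-28, 68, -34], [-2.9, 0.0, 2.4]], [30, [-43, 102, -51], [-4.3, 0.0, 3.6]], [30, [-17, 102, -72], [-6.9, 0.0, 5.8]], [30, [8, 102, -94], [-9.4, 0.0, 7.9]]]
[[30, [26, 0, -21], [-2.6, -0.0, 2.1]]]
```

Emit:
jog_arm(
  commands=[
    [30,[-17,30,-20],[-1.3,-0.1,1.3]],
    [30,[-35,60,-41],[-2.8,-0.1,2.5]],
    [30,[-52,90,-62],[-4.2,-0.1,3.7]],
    [30,[-70,120,-83],[-5.7,-0.1,4.9]],
    [30,[-87,150,-104],[-7.1,-0.1,6.1]],
  ],
)

```text
time: 8.43
eef_pos: [491.5, -57.9, 425.4]
eef_rot: [0.146, 0.396, -0.315, 0.85]
force: [0.7, -1.2, -2.0]
gripper_width: 0.45
```

Emit:
jog_arm(
  commands=[
    [30,[-14,34,-17],[-1.4,0,1.2]],
    [30,[-28,68,-34],[-2.9,0,2.4]],
    [30,[-43,102,-51],[-4.3,0,3.6]],
    [30,[-17,102,-72],[-6.9,0,5.8]],
    [30,[8,102,-94],[-9.4,0,7.9]],
  ],
)

```text
time: 9.05
eef_pos: [507.5, 62.3, 358.0]
eef_rot: [0.103, 0.409, -0.221, 0.879]
force: [-0.1, -0.9, -1.5]
gripper_width: 0.454
```

```bash
python3 st.py
python3 - <<'E'
from sim import *
q=np.array(bot.observe()['q'])
W[5]=cw(-150,-25,270); sim(q,W[5:],0)
emit(5,7)
E
```

```text
t 9.05 q [ 0.211  0.148 -0.924  2.261  1.127  0.862 -0.423] p [507.476  62.299 358.011] F [-0.074 -0.944 -1.493] g 42.3
x [ 0.567 -0.304 -0.765] y [0.473 0.881 0.   ] z [ 0.674 -0.362  0.644] tilt 49.9 psi -28.2
1 [512.  63. 272.] 515.0 [ 0.765  0.217 -1.103  2.525  2.379  0.264 -0.738] 0.0
2 [536.  70. 222.] 540.0 [ 0.613  0.396 -1.039  2.541  2.355  0.475 -0.702] 0.0
3 [574.  81. 142.] 580.0 [ 0.485  0.656 -0.974  2.527  2.414  0.728 -0.691] 0.0
4 [608.  90. 125.] 614.0 [ 0.45   0.711 -0.938  2.461  2.412  0.728 -0.652] 0.0
5 [637.  98. 125.] 644.0 [ 0.427  0.716 -0.911  2.396  2.386  0.686 -0.612] 0.0
6 [637.  98.  96.] 644.0 [ 0.417  0.79  -0.905  2.406  2.432  0.758 -0.628] 0.0
[[30, [18, 0, -15], [-7.7, 0.1, 6.4]], [30, [28, 1, -23], [-12.9, 0.1, 10.8]], [30, [38, 1, -30], [-18.1, 0.1, 15.2]], [30, [48, 1, -38], [-23.3, 0.1, 19.6]], [30, [58, 2, -46], [-28.5, 0.1, 23.9]]]
[[30, [10, 0, -7], [-5.2, 0.0, 4.4]], [30, [37, 1, -14], [-5.2, 0.0, 4.4]], [30, [64, 3, -21], [-5.2, 0.0, 4.4]]]
```

Emit:
jog_arm(
  commands=[
    [30,[18,0,-15],[-4,0.1,3.4]],
    [30,[32,1,-26],[-8,0.1,6.7]],
    [30,[42,1,-34],[-13,0.1,11]],
    [30,[50,1,-40],[-18.1,0.1,15.2]],
    [30,[54,1,-43],[-23.3,0.1,19.6]],
  ],
)

```text
time: 9.68
eef_pos: [509.0, 62.0, 289.1]
eef_rot: [-0.009, 0.423, 0.019, 0.906]
force: [1.3, -0.1, -2.4]
gripper_width: 0.45
```

```bash
python3 st.py
python3 - <<'E'
from sim import *
q=np.array(bot.observe()['q'])
sim(q,W[6:7].tolist()+[W[6]]) if 0 else None
W[5]=cw(-146,-1,206)
rows([canxy(*w) for w in seg(W[5],W[6],3)]+[canxy(*W[6])],30)
E
```

```text
t 9.68 q [ 0.415  0.192 -0.886  2.464  1.877  0.4   -0.565] p [509.024  61.956 289.144] F [ 1.333 -0.125 -2.365] g 41.8
x [ 0.641  0.027 -0.767] y [-0.041  0.999  0.   ] z [0.767 0.031 0.641] tilt 50.1 psi 2.4
[[30, [9, 1, -5], [-1.7, -0.1, 1.4]], [30, [12, 1, -7], [-6.1, -0.1, 5.1]], [30, [15, 1, -9], [-10.4, -0.1, 8.7]], [30, [15, 1, -9], [-10.4, -0.1, 8.7]]]
```

Emit:
jog_arm(
  commands=[
    [30,[5,1,-3],[-2.5,-0.1,2]],
    [30,[9,1,-5],[-5,-0.1,4.2]],
    [30,[12,1,-7],[-7.7,-0.1,6.5]],
    [30,[15,1,-9],[-10.4,-0.1,8.7]],
    [30,[15,1,-9],[-10.4,-0.1,8.7]],
  ],
)

```text
time: 10.3
eef_pos: [512.4, 61.9, 272.2]
eef_rot: [-0.057, 0.419, 0.123, 0.898]
force: [0.2, 0.1, -1.7]
gripper_width: 0.45
```

```bash
python3 st.py
python3 - <<'E'
from sim import *
a=snap('top','t3.png')[160:380,160:400]; b=snap('side','s3.png')[40:260,240:480]
im=np.hstack([cv2.resize(x,None,fx=1.66,fy=1.66,interpolation=cv2.INTER_CUBIC) for x in(a,b)])
cv2.imwrite('pics/v3.png',cv2.convertScaleAbs(im,alpha=1.4)[...,::-1])
emit(6,10,v=35)
E
```

```text
t 10.3 q [ 0.635  0.274 -0.999  2.476  2.297  0.3   -0.657] p [512.367  61.885 272.156] F [ 0.158  0.104 -1.714] g 41.9
x [ 0.619  0.173 -0.766] y [-0.268  0.964  0.001] z [0.738 0.204 0.643] tilt 50.0 psi 15.6
[[30, [28, 1, -8], [-0.3, 0.1, 0.2]], [30, [55, 1, -14], [-0.3, 0.1, 0.2]], [30, [84, 1, -21], [-0.3, 0.1, 0.2]], [30, [113, 1, -28], [-0.3, 0.1, 0.2]], [30, [142, 1, -35], [-0.3, 0.1, 0.2]]]
[[30, [18, 0, 8], [0.0, 0.0, 0.0]], [30, [36, 0, 16], [0.0, 0.0, 0.0]], [30, [55, 0, 39], [0.0, 0.0, 0.0]]]
```

View pics/v3.png

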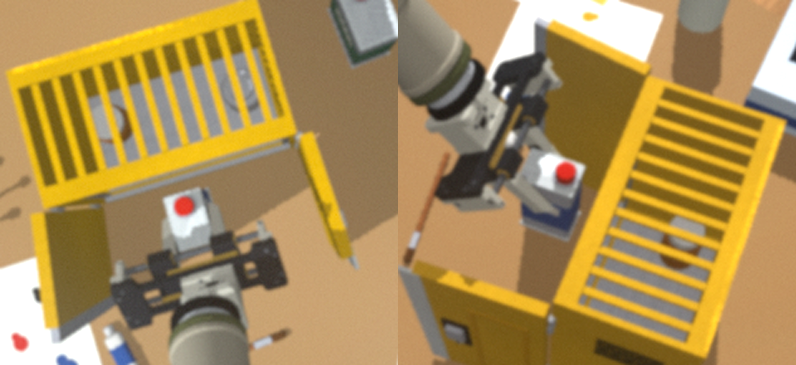

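Run:
```python
from sim import *
for x,z in((-145,195),): 
    P=[*cabw(x+17,cy),z+136]; print(proj('top',P),proj('side',P), 'seen top (271.4,284.1) side',(240+167/1.66,40+172/1.66))
```

```text
[[268.748 283.93 ]] [[341.767 139.2  ]] seen top (271.4,284.1) side (340.6024096385542, 143.6144578313253)
```

Emit:
jog_arm(
  commands=[
    [30,[28,1,-8],[-0.3,0.1,0.2]],
    [30,[55,1,-14],[-0.3,0.1,0.2]],
    [30,[84,1,-21],[-0.3,0.1,0.2]],
  ],
)

```text
time: 10.78
eef_pos: [549.7, 74.6, 194.7]
eef_rot: [-0.059, 0.418, 0.125, 0.898]
force: [0.0, -0.8, -2.1]
gripper_width: 0.448
```

```bash
python3 st.py
python3 - <<'E'
from sim import *
s=bot.observe()
P=[canxy(*w) for w in seg(cw(-105,A,118),W[8],2)+seg(W[8],W[9],2)+seg(W[9],W[10],2)+[W[10]]]
rows(P,30)
E
```

```text
t 10.78 q [ 0.487  0.538 -0.977  2.497  2.343  0.604 -0.673] p [549.714  74.553 194.744] F [ 0.015 -0.827 -2.079] g 41.7
x [ 0.619  0.175 -0.766] y [-0.275  0.961 -0.002] z [0.736 0.212 0.643] tilt 50.0 psi 15.8
[[30, [29, -1, -7], [0.1, 0.0, 0.0]], [30, [57, -1, -15], [0.1, 0.0, 0.0]], [30, [75, -1, -7], [0.1, 0.0, 0.0]], [30, [92, -1, 1], [0.1, 0.0, 0.0]], [30, [102, -1, 12], [0.1, 0.0, 0.0]]]
[[30, [10, 0, 11], [0.0, 0.0, 0.0]], [30, [10, 0, 11], [0.0, 0.0, 0.0]]]
```

Emit:
jog_arm(
  commands=[
    [30,[29,0,-7],[0.1,0,0]],
    [30,[57,1,-15],[0.1,0,0]],
    [30,[75,1,-7],[0.1,0,0]],
    [30,[92,1,1],[0.1,0,0]],
    [30,[102,1,12],[0.1,0,0]],
  ],
)

```text
time: 11.4
eef_pos: [622.3, 96.0, 125.2]
eef_rot: [-0.058, 0.418, 0.125, 0.898]
force: [-0.3, 0.0, -1.9]
gripper_width: 0.45
```

Emit:
jog_arm(
  commands=[
    [30,[10,0,11],[0,0,0]],
    [30,[10,0,11],[0,0,0]],
  ],
)

```text
time: 11.65
eef_pos: [636.6, 99.9, 125.3]
eef_rot: [-0.058, 0.417, 0.125, 0.898]
force: [-0.3, -0.6, -2.5]
gripper_width: 0.45
```

```bash
python3 st.py
python3 - <<'E'
from sim import *
a=snap('top','t4.png')[150:330,160:400]; b=snap('side','s4.png')[60:240,240:480]
im=np.hstack([cv2.resize(x,None,fx=1.66,fy=1.66,interpolation=cv2.INTER_CUBIC) for x in(a,b)])
cv2.imwrite('pics/v4.png',cv2.convertScaleAbs(im,alpha=1.4)[...,::-1])
rows([canxy(*cw(-15,A,z)) for z in(35,25,20,18)],30)
E
```

```text
t 11.65 q [ 0.373  0.753 -0.888  2.359  2.378  0.709 -0.613] p [636.613  99.91  125.323] F [-0.314 -0.62  -2.473] g 41.9
x [ 0.62   0.176 -0.764] y [-0.274  0.962 -0.   ] z [0.735 0.209 0.645] tilt 49.9 psi 15.9
[[30, [11, -2, -7], [0.0, 0.0, -0.0]], [30, [19, -2, -14], [0.0, 0.0, -0.0]], [30, [22, -2, -17], [0.0, 0.0, -0.0]], [30, [24, -2, -18], [0.0, 0.0, -0.0]]]
```

View pics/v4.png

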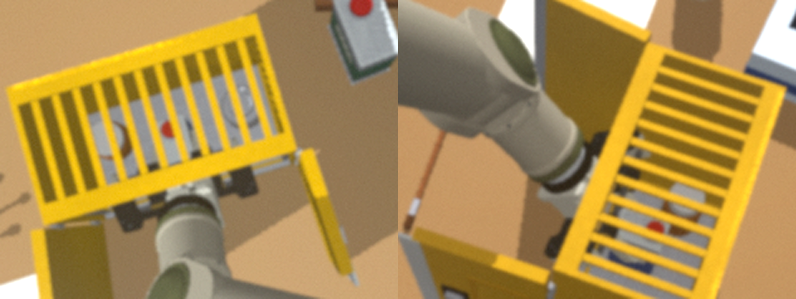

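Emit:
jog_arm(
  commands=[
    [30,[8,0,-6],[0,0,0]],
    [30,[15,0,-12],[0,0,0]],
    [30,[20,0,-16],[0,0,0]],
    [30,[22,0,-17.5],[0,0,0]],
    [30,[22,0,-17.5],[0,0,0]],
  ],
)

```text
time: 12.38
eef_pos: [635.8, 100.1, 95.8]
eef_rot: [-0.058, 0.419, 0.126, 0.898]
force: [-0.4, -0.2, -1.7]
gripper_width: 0.444
```

Emit:
jog_arm(
  commands=[
    [30,[0.8,0,-0.6],[0,0,0]],
    [30,[0.8,0,-0.6],[0,0,0]],
  ],
)

```text
time: 12.62
eef_pos: [636.1, 99.9, 95.3]
eef_rot: [-0.058, 0.418, 0.126, 0.898]
force: [0.2, -0.4, -2.4]
gripper_width: 0.453
```

```bash
python3 st.py
```

```text
t 12.62 q [ 0.363  0.825 -0.884  2.372  2.426  0.78  -0.632] p [636.051  99.915  95.25 ] F [ 0.174 -0.412 -2.368] g 42.1
x [ 0.619  0.176 -0.766] y [-0.274  0.962  0.   ] z [0.736 0.21  0.643] tilt 50.0 psi 15.9
```

Emit:
jog_arm(
  commands=[
    [30,[0.4,0,-0.3],[0,0,0]],
    [30,[0.8,0,-0.6],[0,0,0]],
    [30,[0.8,0,-0.6],[0,0,0]],
  ],
)

```text
time: 13.0
eef_pos: [636.2, 100.1, 95.1]
eef_rot: [-0.059, 0.418, 0.126, 0.898]
force: [-3.9, -1.0, 8.4]
gripper_width: 0.456
```

```bash
python3 st.py | head -1
```

```text
t 13.0 q [ 0.363  0.826 -0.885  2.372  2.428  0.783 -0.633] p [636.166 100.089  95.15 ] F [-3.899 -1.028  8.373] g 42.4
```

Emit:
jog_arm(
  commands=[
    [62,[0,0,0],[0,0,0]],
    [62,[0,0,0],[0,0,0]],
    [62,[0,0,0],[0,0,0]],
    [62,[-12,0,0],[0,0,0]],
    [62,[-30,0,0],[0,0,0]],
  ],
)

```text
time: 13.62
eef_pos: [616.6, 94.7, 117.5]
eef_rot: [-0.058, 0.419, 0.126, 0.897]
force: [0.6, -0.5, 0.4]
gripper_width: 0.666
```

```bash
python3 st.py
python3 - <<'E'
from sim import *
s=bot.observe(); p0=np.array(s['eef_pos']); 
q=np.array(s['q']); M=Rt(CAB[2],d(50))
for p in (p0-40*M[:,0],p0-80*M[:,0],p0-120*M[:,0],p0-120*M[:,0]+[-20,-5,40],p0-120*M[:,0]+[-25,-6,120]):
    q,e=ik.ik(p,M,q,1,1e-2); print(p,q,e, rot(-CAB[2])@(p[:2]-CAB[:2]))
E
```

```text
t 13.62 q [ 0.383  0.768 -0.905  2.406  2.404  0.756 -0.643] p [616.574  94.68  117.474] F [ 0.627 -0.485  0.415] g 61.9
x [ 0.618  0.177 -0.766] y [-0.275  0.962  0.001] z [0.737 0.21  0.643] tilt 50.0 psi 16.0
[591.841  87.654 148.116] [ 0.465  0.639 -0.949  2.484  2.394  0.681 -0.671] 1.9249987367289242e-05 [-61.98    0.397]
[567.108  80.628 178.758] [ 0.511  0.542 -0.981  2.516  2.375  0.61  -0.69 ] 1.838624869934907e-05 [-87.692   0.397]
[542.375  73.601 209.4  ] [ 0.572  0.435 -1.015  2.54   2.366  0.518 -0.71 ] 2.3969799274769447e-05 [-113.403    0.397]
[522.375  68.601 249.4  ] [ 0.662  0.293 -1.047  2.534  2.366  0.361 -0.73 ] 4.101396033411277e-05 [-134.008    1.053]
[517.375  67.601 329.4  ] [ 0.999  0.071 -1.29   2.455  2.105  0.11  -0.5  ] 0.045002849071135685 [-139.091    1.457]
```

Run:
```python
from sim import *
s=bot.observe(); p0=np.array(s['eef_pos']); M=Rt(CAB[2],d(50))
P=[(p0-k*M[:,0],M) for k in(40,80,120)]
a=np.array([*P[-1][0],CAB[2]])
for b,n in(([512,64,272,CAB[2]],2),([508,63,320,d(-10)],5),([507,62,425,d(-35)],4)):
    P+=[(w[:3],Rt(w[3],d(50))) for w in seg(a,np.array(b),n)]; a=np.array(b)
rows(P,62)
```

```text
[[62, [-40, 0, 0], [0.0, -0.0, -0.1]], [62, [-80, 0, 0], [0.0, -0.0, -0.1]], [62, [-120, 0, 0], [0.0, -0.0, -0.1]], [62, [-154, 0, 8], [0.0, -0.0, -0.1]], [62, [-188, -1, 16], [0.0, -0.0, -0.1]]]
[[62, [-8, 0, 6], [4.0, 0.0, -3.3]], [62, [-16, 0, 11], [7.9, 0.0, -6.6]], [62, [-24, 0, 17], [11.9, 0.0, -10.0]], [62, [-32, 0, 22], [15.8, -0.0, -13.3]], [62, [-39, 0, 28], [19.8, 0.0, -16.6]]]
[[62, [-20, 0, 17], [4.8, -0.0, -4.0]], [62, [-40, -1, 33], [9.6, 0.0, -8.0]], [62, [-61, -1, 50], [14.4, 0.0, -12.1]], [62, [-81, -1, 67], [19.2, 0.0, -16.1]]]
```

Emit:
jog_arm(
  commands=[
    [62,[-40,0,0],[0,0,0]],
    [62,[-80,0,0],[0,0,0]],
    [62,[-120,0,0],[0,0,0]],
    [62,[-154,0,8],[0,0,0]],
    [62,[-188,-1,16],[0,0,0]],
  ],
)

```text
time: 14.25
eef_pos: [511.4, 63.9, 272.4]
eef_rot: [-0.059, 0.419, 0.126, 0.898]
force: [1.0, -0.3, 0.4]
gripper_width: 0.664
```

Emit:
jog_arm(
  commands=[
    [0,[-8,0,6],[4,0,-3.3]],
    [0,[-16,0,11],[7.9,0,-6.6]],
    [0,[-24,0,17],[11.9,0,-10]],
    [0,[-32,0,22],[15.8,0,-13.3]],
    [0,[-39,0,28],[19.8,0,-16.6]],
  ],
)

```text
time: 14.88
eef_pos: [508.3, 62.8, 320.3]
eef_rot: [0.037, 0.42, -0.079, 0.903]
force: [0.7, 0.4, -0.0]
gripper_width: 0.179
```

Emit:
jog_arm(
  commands=[
    [0,[-20,0,17],[4.8,0,-4]],
    [0,[-40,-1,33],[9.6,0,-8]],
    [0,[-61,-1,50],[14.4,0,-12.1]],
    [0,[-81,-1,67],[19.2,0,-16.1]],
  ],
)

```text
time: 15.38
eef_pos: [507.2, 62.0, 425.9]
eef_rot: [0.128, 0.402, -0.273, 0.864]
force: [0.2, -0.3, 0.8]
gripper_width: 0.008
```

```bash
python3 st.py
cat > leaf.py <<'E'
from sim import *
DN=np.c_[[0,0,-1.],[np.cos(CAB[2]),np.sin(CAB[2]),0],[np.sin(CAB[2]),-np.cos(CAB[2]),0]]
def cp(x,y,z): return np.array([*cabw(x,y),z])
E
python3 - <<'E'
from leaf import *
q=np.array(bot.observe()['q']); tgt=cp(-205,235,430)
a,e=ik.ik(tgt,DN,np.array([-.6,.2,.2,1.7,0,1.2,-.3]),1,1e-2); print('goal',tgt,a,e)
for z in(262,): print(ik.ik(cp(-205,225,z),DN,a,1,1e-2))
N=8; P=[jpose_ for jpose_ in []]
for k in range(1,N+1):
    qq=q+(a-q)*k/N; p,C=fk(qq,G); P.append((p,C.as_matrix()@C0.T)); print(p,P[-1][1][:,0])
rows(P,0)
E
```

```text
t 15.38 q [ 0.164  0.072 -0.852  2.12   0.916  0.984 -0.261] p [507.178  62.025 425.937] F [ 0.189 -0.308  0.76 ] g 0.8
x [ 0.527 -0.37  -0.765] y [0.576 0.818 0.001] z [ 0.625 -0.441  0.644] tilt 49.9 psi -35.1
goal [390.153 274.243 430.   ] [-0.779  0.087  0.056  1.867 -0.006  1.187 -0.444] 3.8986796748591415e-05
(array([-0.75 ,  0.243,  0.049,  2.119, -0.017,  0.78 , -0.412]), np.float64(6.136134645791453e-05))
[522.36   88.511 417.752] [ 0.461 -0.356 -0.813]
[505.589 105.802 412.173] [ 0.394 -0.332 -0.857]
[487.827 126.626 408.41 ] [ 0.326 -0.298 -0.897]
[469.279 150.78  406.863] [ 0.258 -0.254 -0.932]
[450.116 177.992 407.912] [ 0.191 -0.202 -0.961]
[430.481 207.923 411.908] [ 0.125 -0.141 -0.982]
[410.474 240.164 419.173] [ 0.062 -0.073 -0.995]
[390.154 274.242 430.   ] [-0.  0. -1.]
[[0, [4, 30, -7], [5.6, 4.4, -1.7]], [0, [-6, 35, -29], [10.9, 8.9, -3.5]], [0, [-21, 42, -52], [16.0, 13.5, -5.3]], [0, [-38, 51, -75], [20.9, 18.2, -7.0]], [0, [-59, 62, -98], [25.5, 23.1, -8.7]]]
[[0, [-14, -3, -33], [4.3, 4.9, -1.9]], [0, [-31, -4, -68], [8.3, 9.9, -3.9]], [0, [-52, -5, -103], [11.9, 15.0, -5.9]]]
```

Emit:
jog_arm(
  commands=[
    [0,[2,20,-5],[5.6,4.4,-1.7]],
    [0,[-8,32,-29],[10.9,8.9,-3.5]],
    [0,[-21,42,-52],[16,13.5,-5.3]],
    [0,[-38,51,-75],[20.9,18.2,-7]],
    [0,[-59,62,-98],[25.5,23.1,-8.7]],
  ],
)

```text
time: 16.0
eef_pos: [450.0, 178.1, 406.9]
eef_rot: [0.335, 0.505, -0.387, 0.694]
force: [-1.1, -0.2, 0.4]
gripper_width: 0.002
```

Emit:
jog_arm(
  commands=[
    [0,[-14,-3,-33],[4.3,4.9,-1.9]],
    [0,[-31,-4,-68],[8.3,9.9,-3.9]],
    [0,[-52,-5,-103],[11.9,15,-5.9]],
    [0,[-52,-5,-103],[11.9,15,-5.9]],
  ],
)

```text
time: 16.5
eef_pos: [390.8, 274.4, 429.7]
eef_rot: [0.426, 0.565, -0.424, 0.565]
force: [0.6, 0.2, -0.0]
gripper_width: 0.007
```

```bash
python3 st.py
python3 - <<'E'
from leaf import *
rows([(cp(-205,228,z),DN) for z in(390,340,295,262,262)],0)
import shutil
a=snap('top','t5.png')[150:390,140:400]; b=snap('side','s5.png')[20:260,230:490]
im=np.hstack([cv2.resize(x,None,fx=1.53,fy=1.53,interpolation=cv2.INTER_CUBIC) for x in(a,b)])
cv2.imwrite('pics/v5.png',cv2.convertScaleAbs(im,alpha=1.4)[...,::-1])
E
```

```text
t 16.5 q [ 0.073  0.188 -0.943  1.819  0.163  1.213 -0.638] p [390.759 274.375 429.726] F [ 0.583  0.168 -0.033] g 0.6
x [ 0.002  0.002 -1.   ] y [0.961 0.278 0.002] z [ 0.278 -0.961 -0.001] tilt 89.9 psi 43.3
[[0, [40, -1, 7], [0.3, -0.1, -0.1]], [0, [90, -1, 7], [0.3, -0.1, -0.1]], [0, [135, -1, 7], [0.3, -0.1, -0.1]], [0, [168, -1, 7], [0.3, -0.1, -0.1]], [0, [168, -1, 7], [0.3, -0.1, -0.1]]]
```

View pics/v5.png

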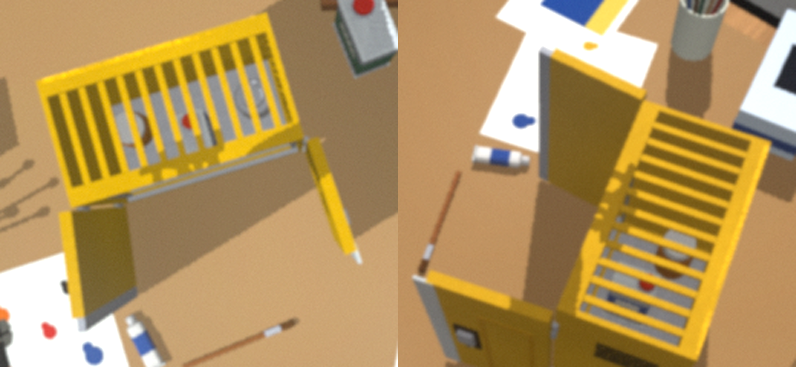

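Emit:
jog_arm(
  commands=[
    [0,[40,-1,7],[0.3,-0.1,-0.1]],
    [0,[90,-1,7],[0.3,-0.1,-0.1]],
    [0,[135,-1,7],[0.3,-0.1,-0.1]],
    [0,[168,-1,7],[0.3,-0.1,-0.1]],
    [0,[168,-1,7],[0.3,-0.1,-0.1]],
  ],
)

```text
time: 17.23
eef_pos: [391.8, 265.0, 258.9]
eef_rot: [0.424, 0.564, -0.429, 0.564]
force: [0.2, 0.1, 0.8]
gripper_width: 0.002
```

```bash
python3 st.py
cat >> leaf.py <<'E'
def tcpcab():
    s=bot.observe(); p=np.array(s['eef_pos']); return np.r_[rot(-CAB[2])@(p[:2]-CAB[:2]),p[2]]
def push(H,sg,s,angs,hy,hz):   # sg=+1 left, -1 right ; finger centre in cabinet frame
    return np.array([[H[0]-s*np.sin(a)-16*np.cos(a)-hy, H[1]-sg*s*np.cos(a)+sg*16*np.sin(a)+sg*hz] for a in angs])
E
python3 - <<'E'
from leaf import *
c=tcpcab(); print(c); M0=R.from_quat(bot.observe()['eef_rot']).as_matrix()
C=push((-86,157),1,115,np.r_[1.57,np.linspace(1.4,.2,8)],17.5,10); print(C)
p0=cp(*c)
for i in range(0,len(C),5):
    print([[0,(DN.T@(cp(*x,262)-p0)).round(0).tolist(),[0,0,0]] for x in C[i:i+5]]); p0=cp(*C[min(i+4,len(C)-1)],262)
E
```

```text
t 17.23 q [-0.05   0.363 -0.865  2.081  0.364  0.859 -0.851] p [391.789 264.991 258.937] F [0.216 0.136 0.757] g 0.2
x [-0.005 -0.004 -1.   ] y [ 0.962  0.272 -0.006] z [ 0.272 -0.962  0.003] tilt 89.6 psi -138.8
[-205.954  225.653  258.937]
[[-218.513  182.908]
 [-219.546  163.221]
 [-217.201  143.48 ]
 [-211.522  124.429]
 [-202.676  106.625]
 [-190.923   90.592]
 [-176.607   76.798]
 [-160.148   65.649]
 [-142.028   57.471]]
[[0, [-3.0, -13.0, 43.0], [0, 0, 0]], [0, [-3.0, -14.0, 62.0], [0, 0, 0]], [0, [-3.0, -11.0, 82.0], [0, 0, 0]], [0, [-3.0, -6.0, 101.0], [0, 0, 0]], [0, [-3.0, 3.0, 119.0], [0, 0, 0]]]
[[0, [0.0, 12.0, 16.0], [0, 0, 0]], [0, [0.0, 26.0, 30.0], [0, 0, 0]], [0, [0.0, 43.0, 41.0], [0, 0, 0]], [0, [0.0, 61.0, 49.0], [0, 0, 0]]]
```

Emit:
jog_arm(
  commands=[
    [0,[-3,-13,22],[0,0,0]],
    [0,[-3,-13,43],[0,0,0]],
    [0,[-3,-14,62],[0,0,0]],
    [0,[-3,-11,82],[0,0,0]],
    [0,[-3,-6,101],[0,0,0]],
  ],
)

```text
time: 17.85
eef_pos: [414.6, 167.5, 265.4]
eef_rot: [0.426, 0.564, -0.427, 0.564]
force: [-0.9, 1.9, -0.5]
gripper_width: 0.004
```

Emit:
jog_arm(
  commands=[
    [0,[0,9,18],[0,0,0]],
    [0,[0,21,34],[0,0,0]],
    [0,[0,35,48],[0,0,0]],
    [0,[0,52,59],[0,0,0]],
    [0,[0,68,66],[0,0,0]],
  ],
)

```text
time: 18.48
eef_pos: [499.1, 122.5, 263.7]
eef_rot: [0.426, 0.564, -0.428, 0.563]
force: [-2.3, -0.5, 2.3]
gripper_width: 0.01
```

```bash
python3 st.py; python3 -c "
from leaf import *
print(tcpcab())"
```

```text
t 18.48 q [ 0.261  0.404 -0.826  1.999  0.378  0.899 -0.491] p [499.149 122.468 263.739] F [-2.315 -0.536  2.337] g 0.9
x [-0.002 -0.001 -1.   ] y [ 0.963  0.27  -0.002] z [ 0.27  -0.963  0.   ] tilt 89.9 psi -150.9
[-141.63    59.216  263.739]
```

Emit:
jog_arm(
  commands=[
    [0,[0,9,3],[0,0,0]],
    [0,[0,15,5],[0,0,0]],
    [0,[0,18,6],[0,0,0]],
    [0,[0,20,6],[0,0,0]],
    [0,[0,20,6],[0,0,0]],
  ],
)

```text
time: 19.1
eef_pos: [518.5, 122.7, 263.8]
eef_rot: [0.426, 0.564, -0.427, 0.563]
force: [-0.4, -0.5, 0.2]
gripper_width: 0.004
```

Emit:
jog_arm(
  commands=[
    [0,[0,1,0],[0,0,0]],
    [0,[0,2,0],[0,0,0]],
    [0,[0,2,0],[0,0,0]],
  ],
)

```text
time: 19.48
eef_pos: [520.5, 123.1, 263.7]
eef_rot: [0.426, 0.564, -0.428, 0.563]
force: [-1.6, -0.1, 0.2]
gripper_width: 0.007
```

```bash
python3 st.py; python3 -c "
from leaf import *
print(tcpcab())"
```

```text
t 19.48 q [ 0.253  0.43  -0.814  1.957  0.391  0.92  -0.485] p [520.518 123.062 263.725] F [-1.647 -0.149  0.209] g 0.6
x [-0.002 -0.001 -1.   ] y [ 0.963  0.271 -0.002] z [ 0.271 -0.963  0.   ] tilt 89.9 psi -152.1
[-120.911   53.948  263.725]
```

Emit:
jog_arm(
  commands=[
    [0,[0,1,0],[0,0,0]],
    [0,[0,1,0],[0,0,0]],
  ],
)

```text
time: 19.73
eef_pos: [521.2, 123.1, 263.7]
eef_rot: [0.426, 0.564, -0.428, 0.563]
force: [-2.6, -2.1, 2.2]
gripper_width: 0.006
```

Emit:
jog_arm(
  commands=[
    [0,[0,1,0],[0,0,0]],
    [0,[0,1,0],[0,0,0]],
  ],
)

```text
time: 19.98
eef_pos: [521.2, 123.0, 263.7]
eef_rot: [0.425, 0.564, -0.429, 0.563]
force: [-8.1, -4.1, 6.4]
gripper_width: 0.005
```

Emit:
jog_arm(
  commands=[
    [0,[0,0.7,0],[0,0,0]],
    [0,[0,0.7,0],[0,0,0]],
  ],
)

```text
time: 20.23
eef_pos: [521.2, 123.1, 263.7]
eef_rot: [0.425, 0.564, -0.429, 0.563]
force: [-10.4, -4.3, 8.3]
gripper_width: 0.002
```

Emit:
jog_arm(
  commands=[
    [0,[0,-25,0],[0,0,0]],
    [0,[-40,-45,0],[0,0,0]],
    [0,[-95,-60,20],[0,0,0]],
    [0,[-105,-75,70],[0,0,0]],
    [0,[-105,-90,120],[0,0,0]],
  ],
)

```text
time: 20.85
eef_pos: [470.1, -16.8, 370.6]
eef_rot: [0.427, 0.563, -0.426, 0.565]
force: [0.7, -0.6, 0.7]
gripper_width: 0.005
```

Emit:
jog_arm(
  commands=[
    [0,[0,-10,50],[0,0,0]],
    [0,[0,-20,100],[0,0,0]],
    [0,[0,-30,150],[0,0,0]],
    [0,[0,-30,165],[0,0,0]],
    [0,[0,-30,165],[0,0,0]],
  ],
)

```text
time: 21.48
eef_pos: [485.5, -183.1, 368.9]
eef_rot: [0.427, 0.564, -0.427, 0.563]
force: [-0.6, -0.1, 0.3]
gripper_width: 0.003
```

```bash
python3 st.py
python3 - <<'E'
from leaf import *
print(tcpcab())
a=snap('top','t6.png')[140:360,150:410]; b=snap('side','s6.png')[50:270,230:490]
im=np.hstack([cv2.resize(x,None,fx=1.53,fy=1.53,interpolation=cv2.INTER_CUBIC) for x in(a,b)])
cv2.imwrite('pics/v6.png',cv2.convertScaleAbs(im,alpha=1.4)[...,::-1])
E
```

```text
t 21.48 q [ 0.87   0.283 -0.789  1.846  0.224  1.104  0.272] p [ 485.452 -183.1    368.927] F [-0.584 -0.091  0.289] g 0.3
x [-0.001 -0.    -1.   ] y [ 0.963  0.27  -0.001] z [ 0.27  -0.963 -0.   ] tilt 89.9 psi -174.3
[-238.311 -230.977  368.927]
```

View pics/v6.png

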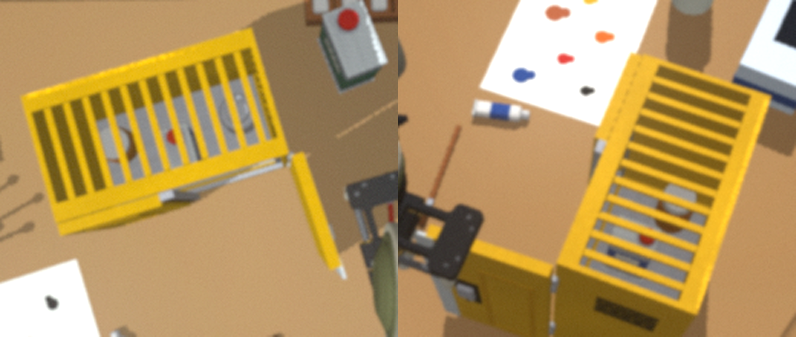

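Emit:
jog_arm(
  commands=[
    [0,[50,-4,0],[0,0,0]],
    [0,[105,-4,0],[0,0,0]],
    [0,[105,-4,0],[0,0,0]],
  ],
)

```text
time: 21.95
eef_pos: [479.2, -182.1, 261.9]
eef_rot: [0.425, 0.567, -0.427, 0.562]
force: [-0.8, 0.3, 1.1]
gripper_width: 0.002
```

```bash
python3 st.py | head -1
python3 - <<'E'
from leaf import *
c=tcpcab(); print(c)
C=push((-86,-157),-1,140,np.r_[1.57,np.linspace(1.43,.15,9)],17.5,10); print(C.round(0).tolist())
p0=cp(*c); C=np.vstack([[c[0],-205],C])
for i in range(0,len(C),5):
    print([[0,(DN.T@(cp(*x,263)-p0)).round(0).tolist(),[0,0,0]] for x in C[i:i+5]]); p0=cp(*C[min(i+4,len(C)-1)],263)
E
```

```text
t 21.95 q [ 0.809  0.386 -0.744  2.003  0.335  0.884  0.161] p [ 479.173 -182.06   261.914] F [-0.787  0.338  1.095] g 0.2
[-244.066 -228.261  261.914]
[[-244.0, -183.0], [-244.0, -163.0], [-242.0, -141.0], [-236.0, -119.0], [-227.0, -99.0], [-214.0, -80.0], [-199.0, -63.0], [-181.0, -49.0], [-161.0, -39.0], [-140.0, -31.0]]
[[0, [-1.0, 0.0, -23.0], [0, 0, 0]], [0, [-1.0, 1.0, -45.0], [0, 0, 0]], [0, [-1.0, -0.0, -65.0], [0, 0, 0]], [0, [-1.0, 2.0, -87.0], [0, 0, 0]], [0, [-1.0, 8.0, -109.0], [0, 0, 0]]]
[[0, [0.0, 9.0, -20.0], [0, 0, 0]], [0, [0.0, 22.0, -39.0], [0, 0, 0]], [0, [0.0, 37.0, -56.0], [0, 0, 0]], [0, [0.0, 55.0, -70.0], [0, 0, 0]], [0, [0.0, 75.0, -81.0], [0, 0, 0]]]
[[0, [0.0, 21.0, -8.0], [0, 0, 0]]]
```

Emit:
jog_arm(
  commands=[
    [0,[-1,0,-23],[0,0,0]],
    [0,[-1,1,-45],[0,0,0]],
    [0,[-1,0,-65],[0,0,0]],
    [0,[-1,2,-87],[0,0,0]],
    [0,[-1,8,-109],[0,0,0]],
  ],
)

```text
time: 22.58
eef_pos: [458.5, -75.7, 265.9]
eef_rot: [0.426, 0.563, -0.428, 0.564]
force: [1.7, -2.0, 1.3]
gripper_width: 0.005
```

Emit:
jog_arm(
  commands=[
    [0,[0,9,-20],[0,0,0]],
    [0,[0,22,-39],[0,0,0]],
    [0,[0,37,-56],[0,0,0]],
    [0,[0,55,-70],[0,0,0]],
    [0,[0,75,-81],[0,0,0]],
  ],
)

```text
time: 23.2
eef_pos: [508.5, 23.0, 265.6]
eef_rot: [0.426, 0.564, -0.427, 0.564]
force: [-0.3, -2.7, 0.8]
gripper_width: 0.006
```

Emit:
jog_arm(
  commands=[
    [0,[0,10,-4],[0,0,0]],
    [0,[0,21,-8],[0,0,0]],
    [0,[0,30,-11],[0,0,0]],
    [0,[0,36,-13],[0,0,0]],
    [0,[0,36,-13],[0,0,0]],
  ],
)

```text
time: 23.82
eef_pos: [540.9, 43.7, 264.7]
eef_rot: [0.427, 0.564, -0.427, 0.563]
force: [0.2, 0.7, -0.3]
gripper_width: 0.005
```

```bash
python3 st.py; python3 -c "
from leaf import *
print(tcpcab())"
```

```text
t 23.82 q [ 0.368  0.426 -0.764  1.942  0.368  0.918 -0.305] p [540.856  43.713 264.682] F [ 0.201  0.707 -0.263] g 0.4
x [-0.002 -0.    -1.   ] y [ 0.963  0.271 -0.002] z [ 0.271 -0.963 -0.   ] tilt 89.9 psi -165.4
[-123.033  -27.938  264.682]
```

Emit:
jog_arm(
  commands=[
    [0,[0,1,0],[0,0,0]],
    [0,[0,2,0],[0,0,0]],
    [0,[0,2,0],[0,0,0]],
  ],
)

```text
time: 24.2
eef_pos: [542.2, 44.0, 264.7]
eef_rot: [0.426, 0.564, -0.428, 0.563]
force: [-1.3, 0.8, -0.3]
gripper_width: 0.007
```

Emit:
jog_arm(
  commands=[
    [0,[0,1,0],[0,0,0]],
    [0,[0,1,0],[0,0,0]],
  ],
)

```text
time: 24.45
eef_pos: [543.3, 44.5, 264.7]
eef_rot: [0.426, 0.564, -0.428, 0.563]
force: [-1.4, 0.4, -0.5]
gripper_width: 0.004
```

Emit:
jog_arm(
  commands=[
    [0,[0,1,0],[0,0,0]],
    [0,[0,1,0],[0,0,0]],
  ],
)

```text
time: 24.7
eef_pos: [543.7, 44.6, 264.7]
eef_rot: [0.426, 0.564, -0.428, 0.563]
force: [-4.6, -0.4, 2.1]
gripper_width: 0.004
```

```bash
python3 -c "
from leaf import *
print(tcpcab(), bot.observe()['force'])"
```

```text
[-120.049  -27.84   264.687] [-4.631 -0.398  2.084]
```

Emit:
jog_arm(
  commands=[
    [0,[0,1,0],[0,0,0]],
    [0,[0,1,0],[0,0,0]],
  ],
)

```text
time: 24.95
eef_pos: [543.7, 44.6, 264.7]
eef_rot: [0.425, 0.565, -0.429, 0.563]
force: [-9.4, -1.1, 5.6]
gripper_width: 0.006
```

Emit:
jog_arm(
  commands=[
    [0,[0,0.7,0],[0,0,0]],
    [0,[0,0.7,0],[0,0,0]],
  ],
)

```text
time: 25.2
eef_pos: [543.7, 44.6, 264.6]
eef_rot: [0.425, 0.565, -0.429, 0.563]
force: [-11.8, -2.6, 8.1]
gripper_width: 0.004
```

Emit:
jog_arm(
  commands=[
    [0,[0,-20,0],[0,0,0]],
    [0,[-20,-50,20],[0,0,0]],
    [0,[-80,-70,70],[0,0,0]],
    [0,[-110,-80,130],[0,0,0]],
    [0,[-120,-90,190],[0,0,0]],
  ],
)

```text
time: 25.82
eef_pos: [510.1, -144.0, 382.4]
eef_rot: [0.427, 0.563, -0.427, 0.565]
force: [1.4, 0.7, -0.1]
gripper_width: 0.009
```

Emit:
jog_arm(
  commands=[
    [0,[0,0,60],[0,0,0]],
    [0,[0,0,60],[0,0,0]],
  ],
)

```text
time: 26.08
eef_pos: [525.9, -206.1, 379.1]
eef_rot: [0.428, 0.562, -0.43, 0.562]
force: [-0.3, 0.7, 0.2]
gripper_width: 0.003
```

```bash
python3 st.py | head -1
python3 - <<'E'
from leaf import *
a=snap('top','t7.png')[140:380,150:410]; b=snap('side','s7.png')[40:280,230:490]
im=np.hstack([cv2.resize(x,None,fx=1.53,fy=1.53,interpolation=cv2.INTER_CUBIC) for x in(a,b)])
cv2.imwrite('pics/v7.png',cv2.convertScaleAbs(im,alpha=1.4)[...,::-1])
E
```

```text
t 26.07 q [ 0.83   0.34  -0.756  1.742  0.254  1.16   0.266] p [ 525.856 -206.072  379.112] F [-0.343  0.672  0.156] g 0.3
```

View pics/v7.png

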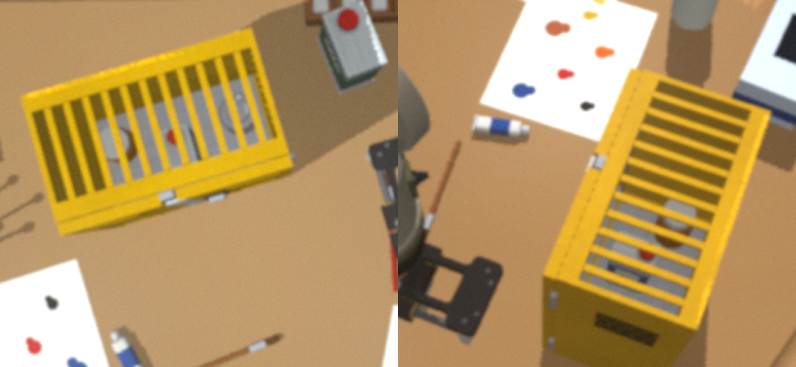

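Run:
```python
from leaf import *
A0,B0=cv2.imread('pics/top0.png'),cv2.imread('pics/side0.png');A1,B1=cv2.imread('pics/t7.png'),cv2.imread('pics/s7.png')
def sh(n,a,b,uv,w=18):
    u,v=map(int,uv); t=a[v-w:v+w,u-w:u+w]; s=b[v-w-8:v+w+8,u-w-8:u+w+8]
    r=cv2.minMaxLoc(cv2.matchTemplate(s,t,cv2.TM_CCOEFF_NORMED)); print(n,np.array(r[3])-8,round(r[1],3))
sh('oil top',A0,A1,(377,153));sh('glass side',B0,B1,(284,360));sh('lidjar side',B0,B1,(248,406));sh('oil side',B0,B1,(388,346));sh('jar top',A0,A1,(226,233));sh('tin top',A0,A1,(304,214));sh('brush side',B0,B1,(265,308))
print(bot.observe()['time']); print(bot.finish_job())
```

```text
oil top [0 0] 0.996
glass side [0 0] 0.843
lidjar side [-1 -1] 0.744
oil side [0 0] 0.999
jar top [0 0] 0.998
tin top [0 0] 0.998
brush side [0 0] 0.623
26.175
the job is handed in; nothing more can be done
None
```

The can is back in the cabinet and both leaves are shut. I handed the job in at about 26 s of the 67 s allowed; no verdict is reported.

- **Can:** I gripped it at 42 mm, lifted it over the open right leaf, and set it upright on the cabinet floor behind the sill. It stands between the jar and the tin, about 15 mm in front of the cabinet's middle. I felt it touch the floor before letting go.
- **Leaves:** I pushed the left leaf until it stopped moving, then the right one. The pushing force rose to about 11 N on the left and 14 N on the right. The finger stopped at the same depth on both (about 120 mm in front of the cabinet's centre), which agrees with both being home. The last pictures show both leaves shut, the bright flange at the seam, and the can upright inside.
- **Other things:** Comparing the first and last pictures, the oil tin, amber jar, round tin and rinse glass had not moved.
- **Weaker checks:** The lid jar matched only loosely (0.74, about 1 pixel off) and so did the red brush (0.62, no shift). I took this to be shadow and arm cover, since the arm never worked near the lid jar and kept above the brush. I did not look again to confirm. While I carried the can, its cap also appeared 3 to 5 pixels from where I calculated, within my reading error and the free space.

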